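# Lock off the mitre saw and clear its offcuts into the scrap bin

## Robot

A 7-joint arm with a two-finger parallel gripper is mounted at the origin on the work surface. World frame = base frame: x ahead of the robot, y to its left, z up, the work surface at z = 0. Lengths are in m, angles in rad, forces in N, time in s.
With the tool pointing down it reaches from about 0.425 to 0.925 m from the base axis. Payload 6.8 kg.
Tool frame: the origin (TCP) lies between the finger pads; the fingertips stand 14 mm ahead of it and the grasp point (between the pads) lies 5 mm behind it; z points along the fingers, y is the line along which they close (so a half turn about z gives the same grasp; the last joint's range is limited). The gripper opens to 88 mm and grips with 3 to 60 N. Pads are 20 mm wide; open, the fingers measure 115 mm over their backs; the gripper's body (75 mm by 178 mm) begins 61 mm behind the grasp point.
Start: joints at [-1.434, 0.477, 0.022, 1.555, -0.011, 1.109, -0.083], TCP at [0.164, 0.655, 0.237] pointing down, gripper open.
Joint ranges: [-2.96, 2.96], [-0.34, 2.1], [-1.41, 1.46], [0.24, 2.44], [-1.37, 4.51], [0.17, 1.92], [-2.96, 2.96]. Speed limits (rad/s): [2.39, 2.39, 3.14, 3.14, 3.14, 3.14, 3.14].

## Interface

Orientations are given as a unit quaternion [w, x, y, z].
In Python, from cell import get_obs, capture, ctrl gives the robot as it stands.
- The arm moves only by the shell command python3 -m jog 'ROWS' [FORCE]. ROWS is JSON, a list of rows, each an object with "delta_pos": the shift along the world's x, y, z normalised to -1 to 1, where 1 is 250 mm, a list of three; "rot": the turn, a rotation vector about the world's x, y, z normalised to -1 to 1, where 1 is pi rad, a list of three; "grip": the gripper's target within -1 to 1 (shut at 1, half-way at 0, fully open at -1). In form: [{"delta_pos": [dx, dy, dz], "rot": [rx, ry, rz], "grip": grip}, ...]. A call has 1 to 20 rows; each row is the pose to reach, as a shift and turn from the pose commanded when the call began, turning the shorter way round; what a row does not reach only later rows make up. A row lasts 1/8 s, in which the tool goes at most 62.5 mm and 10.7 degrees, less where a joint would pass 70% of its speed; a pose out of reach is approached as far as the arm can. A call with a number of a shift or a turn outside -1 to 1 is refused whole. A call with a gripper value outside its range is refused whole. The fingers move at their own pace and stop on an object; FORCE is the grip in N (left out, the last holds). Time passes only in rows, so rows that repeat a pose let the fingers close. It gives the time, the measured TCP pose, the force, the opening and the grip force at its end, in the units of the state.
- get_obs(): the state, without advancing time (a new reading comes with each control period).
- capture(name): name is "side" or "top" or "wrist"; returns a dict with "img" (420x560x3 uint8, red, green, blue), "fov_y" (degrees; the focal length in pixels is half the picture's height over the tangent of half this angle, whatever the lens; pixels are square), "cx", "cy" (the principal point, pixels), "D" ([k1, k2, p1, p2, k3] as OpenCV has them; the pictures are not rectified), "camera_from_world" (4x4, takes a point from world to camera coordinates). Camera axes: x right, y down, z forward; pixel columns grow to the right and rows downward; lengths in m; the calibration is good to about 2 mm. A picture is of the moment at which its call begins. There is no depth.
- ctrl.sign_off(): hands the job in; it is judged then, once.
The state is a dict: "clock": time; "qpos": joint angles; "joint_vel": joint speeds; "effort": joint torques, N m; "eef_pos": TCP position; "eef_rot": TCP orientation; "wrist_force": force on the tool from outside, world axes, zero at the start; "torque": the same for the moment, N m; "opening": finger opening in m; "grasp_force": force on a finger pad.
Only numpy, scipy, OpenCV 4.12 (cv2) and the standard library are available. Lean on these libraries where they do the work, as an engineer would, in place of code of your own. Each camera call takes 0.05 s, during which the arm holds its last target. There are 200 camera calls.

## Task

Before touching any offcut, swing the mitre saw's red isolator handle to off so that its padlock hole lines up with the hole in the steel hasp, ready for the padlock. Then gather every offcut lying on the saw and the bench into the plywood tray with those already there, carry the tray to the blue scrap bin and tip the lot in. Stand the empty tray back on its rubber mat, leaving the handle lined up at off and the glue bottle, tape measure and brush undisturbed.

Things in the scene. Friction and masses are not known exactly. Their poses are not given: they have to be found in the camera images.
- isolator_handle (a joint): Angle (rad) of the isolator's red handle, growing counter-clockwise seen from above: 0 is fully ON (lever along the isolator's +x), 1.571 is OFF (lever along its +y, padlock holes in line); it goes on past OFF to a reset stop at 1.92. Starts from 0 to 0.5. Stiff (about 0.25 N m, 3 N at the lever's end); stays where it is left.
- isolator_pivot (a point): Point on the handle's vertical turning axis, at the lever's mid-height, 118 mm above the bench. Its axes are the isolator's: x is the ON direction, y the OFF direction, z up. The isolator is a grey enclosure 120 (x) x 130 (y) x 80 mm high screwed to the bench, handle on top.
- handle_grip (a point): Point in the middle of the lever's section, 85 mm from the pivot. The lever is a straight red bar 18 mm wide and 25 mm tall (its underside 20 mm above the enclosure's lid), reaching from the hub (42 mm across) to 100 mm from the pivot; its x axis points outward along the lever. It can be pushed sideways with a fingertip or straddled from above.
- handle_hole (a point): Centre of the 10 mm padlock hole in the red tab on the handle's short tail, 47 mm from the pivot, opposite the lever.
- hasp_hole (a point): Centre of the 10 mm padlock hole in the fixed steel hasp on the enclosure's lid, 47 mm from the pivot on the isolator's -y side. At OFF the handle's hole lies right over it.
- saw_wing (a point): Middle of the mitre saw's right wing, on its top, 90 mm above the bench. Axes: x towards the fence, y to the saw's left, z up. The wing (solid casting, fixed) ends 90 mm to the right (-y) of this point, 80 mm in front (-x), and at the fence (45 mm tall) 85 mm behind (+x). The green saw head stands 190 mm or more to the left, 220 to 500 mm above the bench.
- tray: Loose plywood tipping tray, 0.4 kg, 220 mm deep (x) x 220 mm wide (y), floor and walls 6 mm; origin under the centre of its floor. Back wall (+x) 66 mm high, side walls 62 mm; the front (-x) is open for pouring, with only a sloping lip rising to 14 mm over the last 35 mm. A handle bar bridges it from side to side. Starts on the rubber mat.
- tray_handle (a point): Centre of the tray's handle bar: 222 mm long (along the tray's y), 20 mm thick (x), 32 mm tall, from 128 to 160 mm above the tray's underside; it lies 40 mm behind (+x of) the tray's centre. Axes as the tray's.
- tray_lip (a point): Middle of the tray's pouring edge, 110 mm in front (-x) of the tray's centre and 12 mm above its underside.
- mat: Black rubber mat 250 x 250 x 3 mm fixed on the bench, the tray's place; origin under its centre.
- bin: Blue open scrap bin 280 x 280 mm, 150 mm high, walls 5 mm, rim 300 mm over its outside, fixed on the bench; origin under its centre. Empty at the start.
- bin_mouth (a point): Centre of the bin's mouth, level with its rim, 150 mm above the bench.
- off1_mid (a point): Centre of a loose wood offcut: pale rectangular block 62 x 36 x 30 mm (along its own x, y, z; the point lies half-way along the mean length), under 80 g; starts on the bench beside the saw. May be absent.
- off2_mid (a point): Centre of a loose wood offcut: pale block with one mitred (45 degree) end, mean length 52 (edges 67 and 37) x 30 x 28 mm (along its own x, y, z; the point lies half-way along the mean length), under 80 g; starts on the bench beside the saw. May be absent.
- off3_mid (a point): Centre of a loose wood offcut: tan rectangular block 55 x 40 x 22 mm (along its own x, y, z; the point lies half-way along the mean length), under 80 g; starts on the bench beside the saw. May be absent.
- off4_mid (a point): Centre of a loose wood offcut: pale block with one mitred end, mean length 54 (edges 71 and 37) x 34 x 26 mm (along its own x, y, z; the point lies half-way along the mean length), under 80 g; starts on the saw's right wing. May be absent.
- off5_mid (a point): Centre of a loose wood offcut: dark brown rectangular block 54 x 30 x 34 mm (along its own x, y, z; the point lies half-way along the mean length), under 80 g; starts on the saw's right wing. May be absent.
- off6_mid (a point): Centre of a loose wood offcut: tan block with one mitred end, mean length 56 (edges 71 and 41) x 30 x 24 mm (along its own x, y, z; the point lies half-way along the mean length), under 80 g; starts in the tray.
- off7_mid (a point): Centre of a loose wood offcut: pale rectangular block 60 x 36 x 22 mm (along its own x, y, z; the point lies half-way along the mean length), under 80 g; starts in the tray.
- glue: Bystander: white glue bottle with orange cap, 60 mm across, 170 mm high, standing; origin under its base.
- tape: Bystander: yellow tape measure 70 x 35 x 65 mm high; origin under its centre.
- brush: Bystander: bench brush, 280 mm long, 50 mm high, lying; origin under where handle meets head.
Mind the look-alikes: they are no part of the job. Leave any purple look-alike of the part that bears off4_mid alone. What is shaped like the part that bears off3_mid but turquoise is not meant.

How it is judged:
On the way, in this order (a step that is already met when the one before it is completed fails the run):
1. the isolator handle is at off, its padlock hole over the hasp's hole (horizontal distance between handle_hole and hasp_hole below 0.004 m), for 0.3 s.
2. every offcut is in the tray (x of off1_mid in the frame of tray between -0.105 and 0.11 m and y of off1_mid in the frame of tray between -0.11 and 0.11 m and z of off1_mid in the frame of tray between 0 and 0.11 m and x of off2_mid in the frame of tray between -0.105 and 0.11 m and y of off2_mid in the frame of tray between -0.11 and 0.11 m and z of off2_mid in the frame of tray between 0 and 0.11 m and x of off3_mid in the frame of tray between -0.105 and 0.11 m and y of off3_mid in the frame of tray between -0.11 and 0.11 m and z of off3_mid in the frame of tray between 0 and 0.11 m and x of off4_mid in the frame of tray between -0.105 and 0.11 m and y of off4_mid in the frame of tray between -0.11 and 0.11 m and z of off4_mid in the frame of tray between 0 and 0.11 m and x of off5_mid in the frame of tray between -0.105 and 0.11 m and y of off5_mid in the frame of tray between -0.11 and 0.11 m and z of off5_mid in the frame of tray between 0 and 0.11 m and x of off6_mid in the frame of tray between -0.105 and 0.11 m and y of off6_mid in the frame of tray between -0.11 and 0.11 m and z of off6_mid in the frame of tray between 0 and 0.11 m and x of off7_mid in the frame of tray between -0.105 and 0.11 m and y of off7_mid in the frame of tray between -0.11 and 0.11 m and z of off7_mid in the frame of tray between 0 and 0.11 m), for 0.3 s.
3. the tray is tipped, its lip over the scrap bin (angle between tray's own z axis and vertical above 0.5 rad and horizontal distance between tray_lip and bin_mouth below 0.17 m and height (world z) of tray_lip above 0.03 m), for 0.2 s.
At the end, for the whole second after the job is handed in: All offcuts lie inside the scrap bin, below its rim; the tray stands level on its mat, its centre within 40 mm of the mat's; the isolator handle is at off with its padlock hole within 4 mm of the hasp's hole; nothing is held (horizontal distance between handle_hole and hasp_hole below 0.004 m and x of off1_mid in the frame of bin between -0.14 and 0.14 m and y of off1_mid in the frame of bin between -0.14 and 0.14 m and z of off1_mid in the frame of bin between 0 and 0.14 m and x of off2_mid in the frame of bin between -0.14 and 0.14 m and y of off2_mid in the frame of bin between -0.14 and 0.14 m and z of off2_mid in the frame of bin between 0 and 0.14 m and x of off3_mid in the frame of bin between -0.14 and 0.14 m and y of off3_mid in the frame of bin between -0.14 and 0.14 m and z of off3_mid in the frame of bin between 0 and 0.14 m and x of off4_mid in the frame of bin between -0.14 and 0.14 m and y of off4_mid in the frame of bin between -0.14 and 0.14 m and z of off4_mid in the frame of bin between 0 and 0.14 m and x of off5_mid in the frame of bin between -0.14 and 0.14 m and y of off5_mid in the frame of bin between -0.14 and 0.14 m and z of off5_mid in the frame of bin between 0 and 0.14 m and x of off6_mid in the frame of bin between -0.14 and 0.14 m and y of off6_mid in the frame of bin between -0.14 and 0.14 m and z of off6_mid in the frame of bin between 0 and 0.14 m and x of off7_mid in the frame of bin between -0.14 and 0.14 m and y of off7_mid in the frame of bin between -0.14 and 0.14 m and z of off7_mid in the frame of bin between 0 and 0.14 m and horizontal distance between tray and mat below 0.04 m and angle between tray's own z axis and vertical below 0.06 rad and height (world z) of tray below 0.008 m and linear speed of tray below 0.02 m/s); the robot touches nothing.
It fails at once if an offcut is touched by the gripper while the isolator is not at off (value of joint isolator_handle below 1.35 rad and (contact force between the fingers and off1 above 0.5 N or contact force between the fingers and off2 above 0.5 N or contact force between the fingers and off3 above 0.5 N or contact force between the fingers and off4 above 0.5 N or contact force between the fingers and off5 above 0.5 N or contact force between the fingers and off6 above 0.5 N or contact force between the fingers and off7 above 0.5 N)).
It fails at once if the glue bottle, the tape measure or the brush is disturbed (moved over 30 mm or tipped over) (distance of any of glue, tape, brush from where it was at the start of the episode above 0.03 m or angle between any of glue, tape's own z axis and vertical above 0.5 rad).
Of off1, off2, off3, off4, off5 only 3 to 5 are there at a start; the rules pass over those that are not, and their reading is None.
At some moment in a run one of off1, off2, off3, off4, off5 may be knocked a few centimetres aside while the robot is not near it.
It also fails if it takes over 210 s, if anything falls off the work surface, if the arm or the gripper's body presses on something with over 40 N, if the wrist force passes 120 N, or if a joint passes its speed limit or range.

## Working session

There is one attempt and no reset: what is moved stays moved. The work goes in short steps, Python scripts to look and compute and a shell command to move; the robot and the scene stay as the last step left them, time stands still between calls to the robot, and variables do not carry over. Pictures are saved under pics/ and viewed, at most 14 in all, crops included, and the job is handed in when it is done.

```bash
mkdir -p pics; cat > h.py <<'E'
import numpy as np, cv2, pickle
from cell import get_obs, capture, ctrl
def snap(name, fn):
    c=capture(name); pickle.dump(c,open(f'pics/{fn}.pkl','wb'))
    cv2.imwrite(f'pics/{fn}.png',c['img'][:,:,::-1]); return c
def load(fn): return pickle.load(open(f'pics/{fn}.pkl','rb'))
def K(c):
    f=c['img'].shape[0]/2/np.tan(np.radians(c['fov_y'])/2)
    return np.array([[f,0,c['cx']],[0,f,c['cy']],[0,0,1.]])
def ray(c,uv):
    T=np.array(c['camera_from_world']); p=cv2.undistortPoints(np.array([[uv]],float),K(c),np.array(c['D'],float))[0,0]
    R=T[:3,:3]; return -R.T@T[:3,3], R.T@np.array([p[0],p[1],1])
def atz(c,uv,z):
    o,d=ray(c,uv); return o+d*(z-o[2])/d[2]
def tri(c1,u1,c2,u2):
    o1,d1=ray(c1,u1);o2,d2=ray(c2,u2); s=np.linalg.lstsq(np.c_[d1,-d2],o2-o1,rcond=None)[0]
    a=o1+s[0]*d1;b=o2+s[1]*d2; return (a+b)/2, np.linalg.norm(a-b)
def proj(c,P):
    T=np.array(c['camera_from_world']); return cv2.projectPoints(np.atleast_2d(np.array(P,float)),cv2.Rodrigues(T[:3,:3])[0],T[:3,3],K(c),np.array(c['D'],float))[0][:,0]
E
python3 - <<'E'
from h import *
np.set_printoptions(precision=3,suppress=True)
for n in ('top','side'):
    c=snap(n,n+'0'); T=np.array(c['camera_from_world']); print(n,c['fov_y'],-T[:3,:3].T@T[:3,3],T[2,:3],c['D'])
    cv2.imwrite(f'pics/{n}0b.png',cv2.resize(c['img'],(800,600),interpolation=cv2.INTER_CUBIC)[:,:,::-1])
print(get_obs())
E
```

```text
top 42.83998848731803 [ 0.403 -0.003  1.6  ] [ 0.119  0.009 -0.993] [-0.015  0.     0.     0.     0.   ]
side 53.16271982318744 [0.364 0.668 0.922] [ 0.197 -0.621 -0.759] [0.029 0.    0.    0.    0.   ]
{'clock': 0.1, 'qpos': array([-1.434,  0.478,  0.022,  1.556, -0.011,  1.109, -0.083]), 'joint_vel': array([-0.001, -0.003, -0.   , -0.003,  0.   ,  0.002, -0.002]), 'effort': array([  0.004, -58.409,   1.54 , -27.331,  -0.054,   0.013,   0.   ]), 'eef_pos': array([0.164, 0.654, 0.236]), 'eef_rot': array([-0.   ,  0.122,  0.993, -0.001]), 'wrist_force': array([ 1.048,  0.451, -0.024]), 'torque': array([-0.086,  0.004,  0.027]), 'grasp_force': 0.0, 'opening': 0.08749263741089908}
```

View pics/top0b.png

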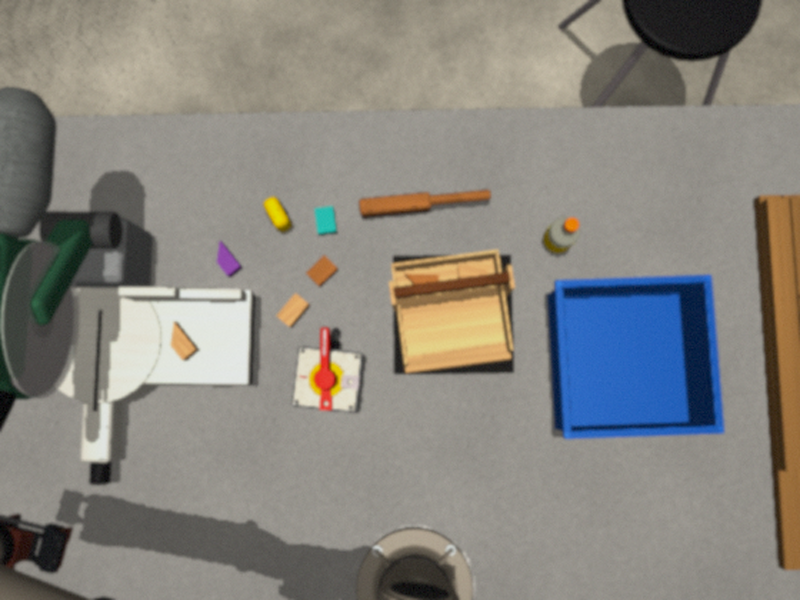

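View pics/side0b.png

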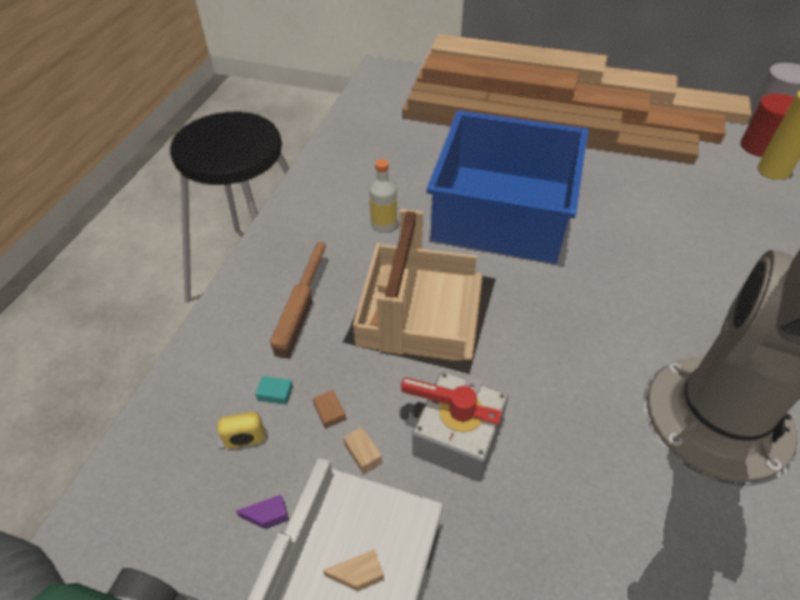

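The top view shows the lever pointing up at (325,335) with its hub at (325,380). There are bench offcuts at (293,310) and (322,270) and a mitred one on the wing at (183,340). Two more are in the tray, and the turquoise and purple blocks are decoys. I'll enlarge crops of both views.

```bash
python3 - <<'E'
from h import *
a=load('top0')['img'][165:300,90:270]; cv2.imwrite('pics/ct.png',cv2.resize(a,None,fx=4.4,fy=4.4,interpolation=cv2.INTER_CUBIC)[:,:,::-1])
a=load('side0')['img'][255:420,150:370]; cv2.imwrite('pics/cs.png',cv2.resize(a,None,fx=3.6,fy=3.6,interpolation=cv2.INTER_CUBIC)[:,:,::-1])
E
```

```text
(no output)
```

View pics/ct.png

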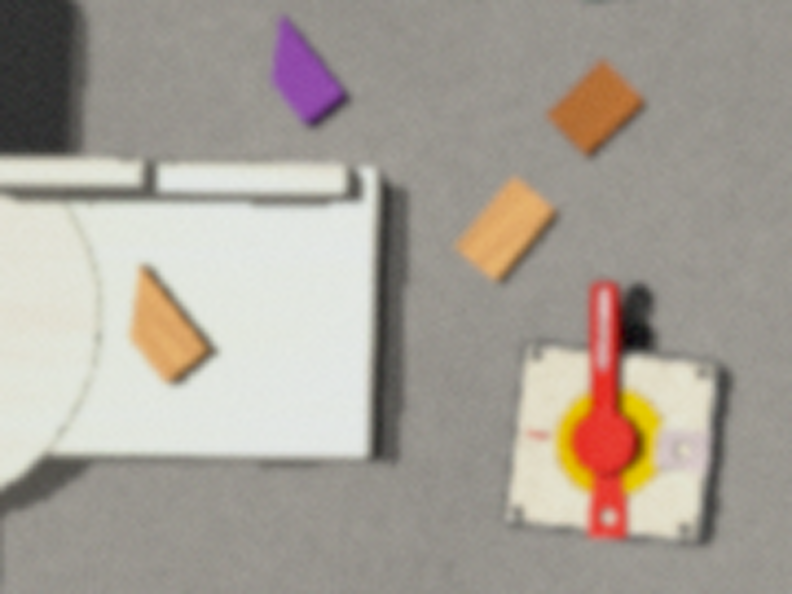

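View pics/cs.png

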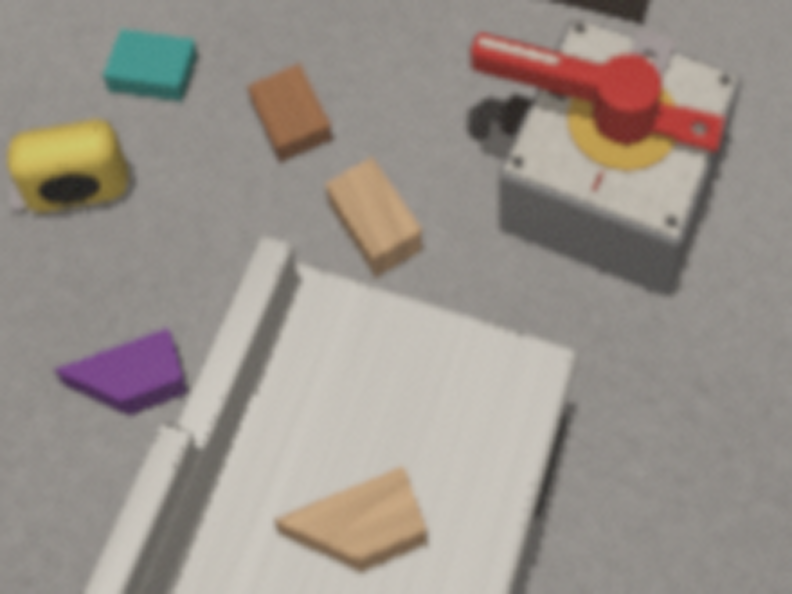

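In the top crop, the hub is at (605,443), the lever end at (604,284), the tail hole at (609,517) and the hasp hole at (684,450). Offcut top centres are at (597,108), (508,228) and (170,325). In the side crop they are at (288,105), (373,208) and (355,512).

```bash
python3 - <<'E'
from h import *
np.set_printoptions(precision=4,suppress=True)
t=load('top0');s=load('side0')
T=lambda u,v:(90+u/4.4,165+v/4.4); S=lambda u,v:(150+u/3.6,255+v/3.6)
B=lambda u,v:(u*.7,v*.7)
def tr(n,a,b):print(n,*tri(t,a,s,b))
tr('hub',T(605,443),S(629,85)); tr('leverend',T(604,284),S(480,55)); tr('tailhole',T(609,517),S(700,128)); tr('hasphole',T(684,450),S(653,48))
tr('brown',T(597,108),S(288,105));tr('pale',T(508,228),S(373,208));tr('wingoff',T(170,325),S(355,512))
for n,L,z in (('brown',[(603,60),(643,102),(590,156),(548,115)],.022),('pale',[(516,177),(557,213),(498,281),(456,243)],.03),('wing',[(146,265),(214,350),(174,383),(131,340)],.116),('encl',[(531,343),(718,363),(706,540),(507,523)],.08)):
    P=np.array([atz(t,T(*p),z) for p in L]); print(n,P[:,:2].tolist(),P.mean(0)); d=np.roll(P,-1,0)-P; print(' len',np.linalg.norm(d,axis=1),'ang',np.degrees(np.arctan2(d[:,1],d[:,0])))
tr('tray handle L',B(393,290),B(411,219));tr('tray handle R',B(511,281),B(391,290))
for n,p,z in (('mat',[(392,256),(511,255),(513,373),(394,374)],.003),('bin',[(552,281),(711,276),(722,432),(565,439)],.15),('lip',[(405,371),(513,360)],.014),('back',[(391,261),(498,251)],.066)):
    P=np.array([atz(t,B(*q),z) for q in p]);print(n,P[:,:2].tolist(),P.mean(0))
E
```

```text
hub [0.4165 0.1648 0.1188] 0.0005178451917641719
leverend [0.5144 0.1657 0.1109] 0.004295085374212329
tailhole [0.3695 0.1654 0.0917] 0.00035257458589705773
hasphole [0.4105 0.1173 0.0934] 0.0015520321214294
brown [0.6451 0.1819 0.0127] 0.0014689578053332158
pale [0.5625 0.2414 0.0187] 3.916068113042346e-05
wingoff [0.4959 0.4451 0.1016] 0.0014424277874515489
brown [[0.6759142572299395, 0.17650185537476004], [0.6465983822620928, 0.14939233412123273], [0.6102376689456354, 0.18544728142758388], [0.63873132041948, 0.2139354019571471]] [0.6429 0.1813 0.022 ]
 len [0.0399 0.0512 0.0403 0.0528] ang [-137.2392  135.2419   44.9944  -45.1924]
pale [[0.5957353119966644, 0.2343780554519684], [0.5709523859874969, 0.20674111749810128], [0.5258012953208967, 0.24630240538278744], [0.551772365012543, 0.27461716132204095]] [0.5611 0.2405 0.03  ]
 len [0.0371 0.06   0.0384 0.0596] ang [-131.8836  138.7752   47.4721  -42.4677]
wing [[0.532629644332511, 0.4567389579668685], [0.4780998485911648, 0.4124231643263968], [0.45766199552097303, 0.43744293048168714], [0.48517631615205814, 0.4653090712682312]] [0
[... 452 characters left out ...]
R [ 0.6488 -0.2291 -0.1265] 0.027612449300983076
mat [[0.6751135024868167, 0.035295836888829514], [0.6731691797317622, -0.21629055446259976], [0.42504095589500784, -0.21275604670024917], [0.42662924418346937, 0.034286526733262886]] [ 0.55   -0.0899  0.003 ]
bin [[0.5967484517323858, -0.2733451105953768], [0.6015853648010505, -0.5774220973728561], [0.30743829967572933, -0.5800159997619664], [0.29906768135333184, -0.28659375605887805]] [ 0.4512 -0.4293  0.15  ]
lip [[0.4322992970568993, 0.011237759515341238], [0.4515996408095305, -0.2121383208703283]] [ 0.4419 -0.1005  0.014 ]
back [[0.654133743100305, 0.035951523495863225], [0.6711821815681198, -0.18174518086790437]] [ 0.6627 -0.0729  0.066 ]
```

The triangulated hub is at (0.4165, 0.165, 0.119), which fits the stated 118 mm. The hole radii come out at 47 and 48 mm, so the isolator is yawed about -7° and the lever points at about -1°. I'll move above the lever in two calls.

```bash
python3 -m jog '[{"delta_pos":[0.675,-0.98,0],"rot":[0,0,0.036],"grip":-1},{"delta_pos":[0.675,-0.98,0],"rot":[0,0,0.036],"grip":-1},{"delta_pos":[0.675,-0.98,0],"rot":[0,0,0.036],"grip":-1},{"delta_pos":[0.675,-0.98,0],"rot":[0,0,0.036],"grip":-1},{"delta_pos":[0.675,-0.98,0],"rot":[0,0,0.036],"grip":-1},{"delta_pos":[0.675,-0.98,0],"rot":[0,0,0.036],"grip":-1}]'; python3 -c "
from h import *
o=get_obs();print(o['qpos'],o['eef_pos'],o['eef_rot'])"
```

```text
clock: 0.85
eef_pos: [0.335, 0.406, 0.2366]
eef_rot: [0.0, 0.069, 0.998, -0.001]
wrist_force: [-0.7, 1.2, 0.2]
opening: 0.0881
grasp_force: 0.0
[-1.06969479  0.23251216  0.08151593  1.91332059 -0.02082238  0.99759942
  0.4528872 ] [0.33501728 0.40604488 0.23657568] [ 3.10107413e-04  6.93730432e-02  9.97590462e-01 -7.44751122e-04]
```

```bash
python3 -m jog '[{"delta_pos":[0.668,-0.97,-0.1],"rot":[0,0,0.037],"grip":-0.2},{"delta_pos":[0.668,-0.97,-0.1],"rot":[0,0,0.037],"grip":-0.2},{"delta_pos":[0.668,-0.97,-0.1],"rot":[0,0,0.037],"grip":-0.2},{"delta_pos":[0.668,-0.97,-0.1],"rot":[0,0,0.037],"grip":-0.2},{"delta_pos":[0.668,-0.97,-0.1],"rot":[0,0,0.037],"grip":-0.2},{"delta_pos":[0.668,-0.97,-0.1],"rot":[0,0,0.037],"grip":-0.2},{"delta_pos":[0.668,-0.97,-0.1],"rot":[0,0,0.037],"grip":-0.2}]'; python3 -c "
from h import *
o=get_obs();print(o['qpos'],o['eef_pos'],o['eef_rot'])
c=snap('wrist','w1');T=np.array(c['camera_from_world']);print(T,c['fov_y'],c['D'])
for P in [(.4165,.165,.13),(.5165,.164,.13),(.5015,.1637,.13)]: print(proj(c,P))"
```

```text
clock: 1.72
eef_pos: [0.4988, 0.1691, 0.2114]
eef_rot: [-0.0, 0.007, 1.0, 0.0]
wrist_force: [0.2, 0.3, -1.0]
opening: 0.0528
grasp_force: 0.0
[-0.63923228  0.26250879  0.23138314  1.94823111 -0.0747784   0.9393979
  1.18573272] [0.49876849 0.16909059 0.21139137] [-4.00068101e-04  6.88923656e-03  9.99976156e-01  2.56530399e-04]
[[ 1.41690657e-02  9.99899413e-01  6.32996048e-04 -1.76305687e-01]
 [ 9.63728347e-01 -1.38252313e-02  2.66526801e-01 -5.04030124e-01]
 [ 2.66508743e-01 -3.16639951e-03 -9.63827300e-01  2.34208465e-01]
 [ 0.00000000e+00  0.00000000e+00  0.00000000e+00  1.00000000e+00]] 68.70538383767386 [0.01102582 0.         0.         0.         0.        ]
[[272.39626415 107.89505807]]
[[273.73462503 239.03256257]]
[[272.98317522 221.22301588]]
```

View pics/w1.png

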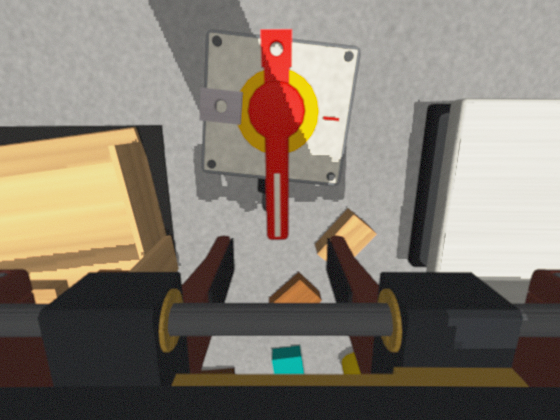

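The wrist view shows the lever centred between the fingers, with the hub at (276,108) and the lever tip at (278,238). The pivot's y is therefore about 0.166. I'll lower and grip gently.

```bash
python3 -m jog '[{"delta_pos":[0.01,-0.012,-0.2],"rot":[0,0,0],"grip":-0.2},{"delta_pos":[0.01,-0.012,-0.39],"rot":[0,0,0],"grip":-0.2},{"delta_pos":[0.01,-0.012,-0.39],"rot":[0,0,0],"grip":-0.2},{"delta_pos":[0.01,-0.012,-0.39],"rot":[0,0,0],"grip":1},{"delta_pos":[0.01,-0.012,-0.39],"rot":[0,0,0],"grip":1},{"delta_pos":[0.01,-0.012,-0.39],"rot":[0,0,0],"grip":1},{"delta_pos":[0.01,-0.012,-0.39],"rot":[0,0,0],"grip":1},{"delta_pos":[0.01,-0.012,-0.39],"rot":[0,0,0],"grip":1}]' 15
python3 - <<'E'
from h import *
o=get_obs();p=o['eef_pos'];print(p,o['wrist_force'],o['opening'])
c=np.array([.4165,.166]);r=p[:2]-c;print(np.hypot(*r),np.degrees(np.arctan2(r[1],r[0])))
for k in range(1,17):
    a=np.radians(84.5*k/16);R=np.array([[np.cos(a),-np.sin(a)],[np.sin(a),np.cos(a)]]);d=(R@r-r)/.25;print('{"delta_pos":[%.3f,%.3f,0],"rot":[0,0,%.4f],"grip":1},'%(d[0],d[1],a/np.pi),end='')
E
```

```text
clock: 2.78
eef_pos: [0.5026, 0.1652, 0.1152]
eef_rot: [0.001, 0.008, 1.0, 0.001]
wrist_force: [-0.5, 1.6, 6.7]
opening: 0.0181
grasp_force: 15.0
[0.50263689 0.16520438 0.11516828] [-0.48922712  1.62449827  6.70700385] 0.01811793841194962
0.08614056267660058 -0.5292106423838103
{"delta_pos":[-0.001,0.032,0],"rot":[0,0,0.0293],"grip":1},{"delta_pos":[-0.005,0.063,0],"rot":[0,0,0.0587],"grip":1},{"delta_pos":[-0.012,0.094,0],"rot":[0,0,0.0880],"grip":1},{"delta_pos":[-0.022,0.124,0],"rot":[0,0,0.1174],"grip":1},{"delta_pos":[-0.035,0.154,0],"rot":[0,0,0.1467],"grip":1},{"delta_pos":[-0.050,0.181,0],"rot":[0,0,0.1760],"grip":1},{"delta_pos":[-0.067,0.208,0],"rot":[0,0,0.2054],"grip":1},{"delta_pos":[-0.087,0.232,0],"rot":[0,0,0.2347],"grip":1},{"delta_pos":[-0.110,0.255,0],"rot":[0,0,0.2641],"grip":1},{"delta_pos":[-0.134,0.276,0],"rot":[0,0,0.2934],"grip":1},{"delta_pos":[-0.160,0.294,0],"rot":[0,0,0.3227],"grip":1},{"delta_pos":[-0.187,0.310,0],"rot":[0,0,0.3521],"grip":1},{"delta_pos":[-0.216,0.323,0],"rot":[0,0,0.3814],"grip":1},{"delta_pos":[-0.246,0.333,0],"rot":[0,0,0.4108],"grip":1},{"delta_pos":[-0.277,0.341,0],"rot":[0,0,0.4401],"grip":1},{"delta_pos":[-0.308,0.346,0],"rot":[0,0,0.4694],"grip":1},
```

```bash
python3 -m jog '[{"delta_pos":[-0.001,0.032,0],"rot":[0,0,0.029],"grip":1},{"delta_pos":[-0.005,0.063,0],"rot":[0,0,0.059],"grip":1},{"delta_pos":[-0.012,0.094,0],"rot":[0,0,0.088],"grip":1},{"delta_pos":[-0.022,0.124,0],"rot":[0,0,0.117],"grip":1},{"delta_pos":[-0.035,0.154,0],"rot":[0,0,0.147],"grip":1},{"delta_pos":[-0.05,0.181,0],"rot":[0,0,0.176],"grip":1},{"delta_pos":[-0.067,0.208,0],"rot":[0,0,0.205],"grip":1},{"delta_pos":[-0.087,0.232,0],"rot":[0,0,0.235],"grip":1},{"delta_pos":[-0.11,0.255,0],"rot":[0,0,0.264],"grip":1},{"delta_pos":[-0.134,0.276,0],"rot":[0,0,0.293],"grip":1},{"delta_pos":[-0.16,0.294,0],"rot":[0,0,0.323],"grip":1},{"delta_pos":[-0.187,0.31,0],"rot":[0,0,0.352],"grip":1},{"delta_pos":[-0.216,0.323,0],"rot":[0,0,0.381],"grip":1},{"delta_pos":[-0.246,0.333,0],"rot":[0,0,0.411],"grip":1},{"delta_pos":[-0.277,0.341,0],"rot":[0,0,0.44],"grip":1},{"delta_pos":[-0.308,0.346,0],"rot":[0,0,0.469],"grip":1},{"delta_pos":[-0.308,0.346,0],"rot":[0,0,0.469],"grip":1},{"delta_pos":[-0.308,0.346,0],"rot":[0,0,0.469],"grip":1},{"delta_pos":[-0.308,0.346,0],"rot":[0,0,0.469],"grip":1}]'
python3 - <<'E'
from h import *
print(get_obs()['qpos'])
c=snap('wrist','w2'); a=capture('top')['img'][240:300,190:280]
A=cv2.resize(a,None,fx=5,fy=5,interpolation=cv2.INTER_CUBIC); im=np.zeros((420,800,3),np.uint8); 
w=c['img'];b=cv2.resize(w,(400,300)); im[:300,:400]=b; im[:300,400:]=cv2.resize(A,(400,300)) if 0 else A[:300,:400]
cv2.imwrite('pics/w2c.png',im[:300,:,::-1])
E
```

```text
clock: 5.15
eef_pos: [0.4264, 0.2514, 0.1151]
eef_rot: [0.001, -0.666, 0.746, -0.0]
wrist_force: [3.9, -0.2, 6.6]
opening: 0.018
grasp_force: 15.2
[-0.51923878  0.35262932 -0.16703378  2.08093218  0.08926718  0.71156783
  2.28400809]
```

View pics/w2c.png

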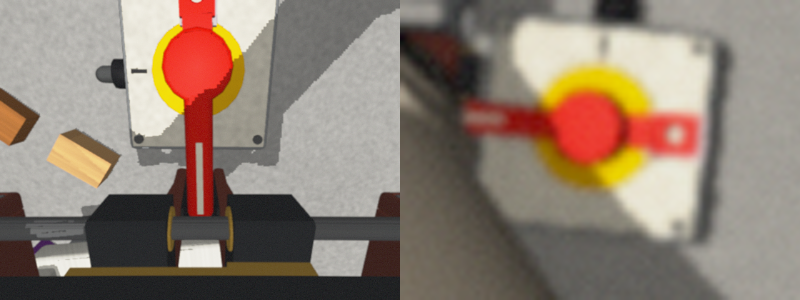

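The lever is now at about 83° in world, parallel to the enclosure's y axis. I'll release, rise and check the holes up close.

```bash
python3 -m jog '[{"delta_pos":[0,0,0],"rot":[0,0,0],"grip":0.3},{"delta_pos":[0,0,0],"rot":[0,0,0],"grip":0.3},{"delta_pos":[0,0,0],"rot":[0,0,0],"grip":0.3},{"delta_pos":[0,0,0.2],"rot":[0,0,0],"grip":0.2},{"delta_pos":[0,0,0.45],"rot":[0,0,0],"grip":0},{"delta_pos":[0,0,0.6],"rot":[0,0,0],"grip":0},{"delta_pos":[0,0,0.6],"rot":[0,0,0],"grip":0},{"delta_pos":[0,0,0.6],"rot":[0,0,0],"grip":0},{"delta_pos":[0,0,0.6],"rot":[0,0,0],"grip":0}]'
python3 - <<'E'
from h import *
c=snap('wrist','w3'); print(proj(c,[(.4165,.166,.13),(.4108,.119,.09)]))
a=c['img'][0:240,130:450]; cv2.imwrite('pics/w3c.png',cv2.resize(a,None,fx=2.4,fy=2.4,interpolation=cv2.INTER_CUBIC)[:,:,::-1])
E
```

```text
clock: 6.38
eef_pos: [0.424, 0.2503, 0.2626]
eef_rot: [-0.002, -0.666, 0.746, 0.0]
wrist_force: [-0.1, 0.5, -0.7]
opening: 0.0439
grasp_force: 0.0
[[277.17844102 107.5304754 ]
 [277.67519584  57.22191059]]
```

View pics/w3c.png

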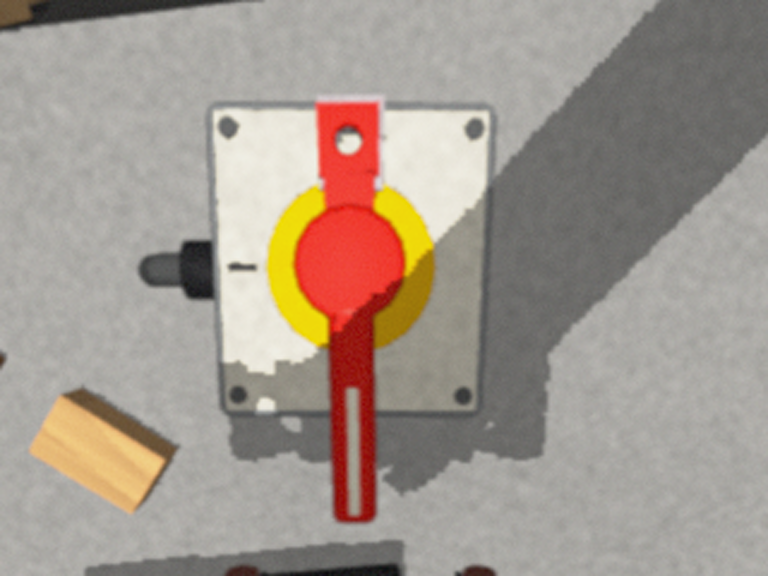

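The tail hole sits centred over the hasp, with the tab, hub and lever on the enclosure's centre line to within about 1°, so step 1 is done. Next is the pale bench block at (0.561, 0.241). I'll grip it lengthwise at yaw 137°, which keeps the gripper's body off the enclosure, and look from above first.

```bash
python3 -m jog '[{"delta_pos":[0.55,-0.04,-0.2],"rot":[0,0,-0.2],"grip":-1},{"delta_pos":[0.55,-0.04,-0.2],"rot":[0,0,-0.2],"grip":-1},{"delta_pos":[0.55,-0.04,-0.2],"rot":[0,0,-0.2],"grip":-1},{"delta_pos":[0.55,-0.04,-0.2],"rot":[0,0,-0.2],"grip":-1},{"delta_pos":[0.55,-0.04,-0.2],"rot":[0,0,-0.2],"grip":-1},{"delta_pos":[0.55,-0.04,-0.2],"rot":[0,0,-0.2],"grip":-1},{"delta_pos":[0.55,-0.04,-0.2],"rot":[0,0,-0.2],"grip":-1}]'
python3 - <<'E'
from h import *
c=snap('wrist','w4'); print(proj(c,[(.561,.2405,.03),(.643,.1813,.022)]))
t=load('top0');T=lambda u,v:(90+u/4.4,165+v/4.4)
print(tri(t,T(508,228),load('w3'),(170,189.6)))
E
```

```text
clock: 7.3
eef_pos: [0.5621, 0.241, 0.2142]
eef_rot: [0.0, -0.404, 0.915, 0.0]
wrist_force: [0.9, 0.3, 0.0]
opening: 0.0878
grasp_force: 0.0
[[280.24465572 188.57009684]
 [192.18340854 197.05223803]]
(array([0.56061645, 0.2412624 , 0.03582966]), np.float64(0.004914421003176954))
```

View pics/w4.png

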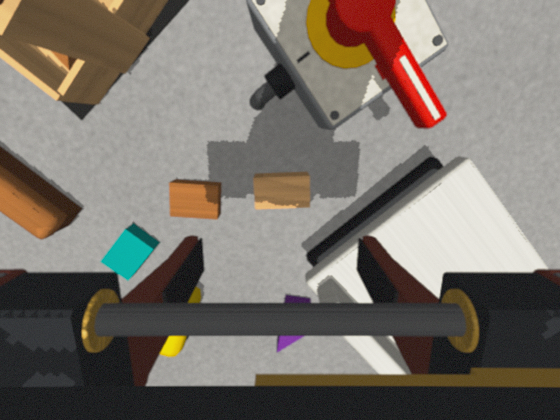

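The pale block's top is centred at (281,190), against a predicted (280,189), and lies along the closing axis. The brown block at (195,198) also matches its prediction. Descending to grasp.

```bash
python3 -m jog '[{"delta_pos":[0,0,-0.25],"rot":[0,0,0],"grip":-1},{"delta_pos":[0,0,-0.5],"rot":[0,0,0],"grip":-1},{"delta_pos":[-0.002,0,-0.7],"rot":[0,0,0],"grip":-1},{"delta_pos":[-0.002,0,-0.78],"rot":[0,0,0],"grip":-1},{"delta_pos":[-0.002,0,-0.78],"rot":[0,0,0],"grip":-1},{"delta_pos":[-0.002,0,-0.78],"rot":[0,0,0],"grip":1},{"delta_pos":[-0.002,0,-0.78],"rot":[0,0,0],"grip":1},{"delta_pos":[-0.002,0,-0.78],"rot":[0,0,0],"grip":1},{"delta_pos":[-0.002,0,-0.78],"rot":[0,0,0],"grip":1},{"delta_pos":[-0.002,0,-0.5],"rot":[0,0,0],"grip":1},{"delta_pos":[-0.002,0,-0.25],"rot":[0,0,0],"grip":1},{"delta_pos":[-0.002,0,0],"rot":[0,0,0],"grip":1},{"delta_pos":[-0.002,0,0],"rot":[0,0,0],"grip":1}]' 25
```

```text
clock: 8.98
eef_pos: [0.5644, 0.2424, 0.22]
eef_rot: [0.005, -0.403, 0.915, 0.0]
wrist_force: [0.2, -1.0, -0.7]
opening: 0.0617
grasp_force: 24.8
```

It holds off1, with an opening of 61.7 mm. I'll carry it to the tray.

```bash
python3 -m jog '[{"delta_pos":[-0.19,-0.95,0],"rot":[0,0,-0.237],"grip":1},{"delta_pos":[-0.19,-0.95,0],"rot":[0,0,-0.237],"grip":1},{"delta_pos":[-0.19,-0.95,0],"rot":[0,0,-0.237],"grip":1},{"delta_pos":[-0.19,-0.95,0],"rot":[0,0,-0.237],"grip":1},{"delta_pos":[-0.19,-0.95,0],"rot":[0,0,-0.237],"grip":1},{"delta_pos":[-0.19,-0.95,0],"rot":[0,0,-0.237],"grip":1},{"delta_pos":[-0.19,-0.95,0],"rot":[0,0,-0.237],"grip":1}]'
python3 - <<'E'
from h import *
c=snap('wrist','w5'); 
E
```

```text
clock: 9.85
eef_pos: [0.5145, 0.0052, 0.2138]
eef_rot: [-0.0, -0.044, 0.999, 0.0]
wrist_force: [1.1, 0.1, -0.7]
opening: 0.0621
grasp_force: 24.8
```

View pics/w5.png

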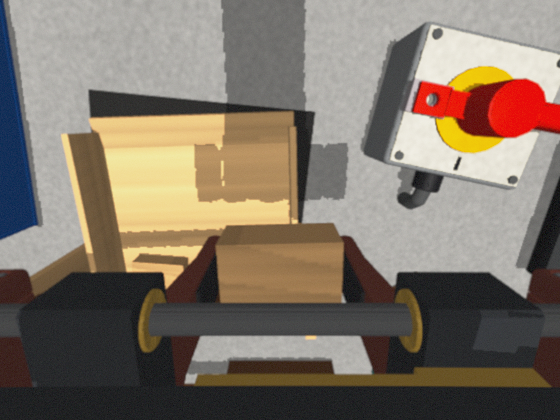

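The held block is square and the tray is lined up with the gripper; its lip corners are at (92,118) and (293,113). Lowering and releasing.

```bash
python3 -m jog '[{"delta_pos":[0.014,-0.217,0],"rot":[0,0,0],"grip":1},{"delta_pos":[0.014,-0.217,-0.25],"rot":[0,0,0],"grip":1},{"delta_pos":[0.014,-0.217,-0.5],"rot":[0,0,0],"grip":1},{"delta_pos":[0.014,-0.217,-0.68],"rot":[0,0,0],"grip":1},{"delta_pos":[0.014,-0.217,-0.68],"rot":[0,0,0],"grip":1},{"delta_pos":[0.014,-0.217,-0.68],"rot":[0,0,0],"grip":-0.65},{"delta_pos":[0.014,-0.217,-0.68],"rot":[0,0,0],"grip":-0.65},{"delta_pos":[0.014,-0.217,-0.68],"rot":[0,0,0],"grip":-0.65},{"delta_pos":[0.014,-0.217,-0.4],"rot":[0,0,0],"grip":-0.65},{"delta_pos":[0.014,-0.217,-0.15],"rot":[0,0,0],"grip":-0.65},{"delta_pos":[0.014,-0.217,0],"rot":[0,0,0],"grip":-0.65},{"delta_pos":[0.1,0,0],"rot":[0,0,0],"grip":-0.65},{"delta_pos":[0.1,0,0],"rot":[0,0,0],"grip":-0.65}]'
python3 - <<'E'
from h import *
o=get_obs();print(o['eef_pos'],o['qpos'])
c=snap('wrist','w6'); print(proj(c,[(.643,.1813,.022),(.552,-.091,.01)]))
t=capture('top'); a=t['img'][165:280,190:370]; cv2.imwrite('pics/t6.png',cv2.resize(a,None,fx=4.4,fy=4.4,interpolation=cv2.INTER_CUBIC)[:,:,::-1])
E
```

```text
clock: 11.52
eef_pos: [0.5409, 0.0082, 0.2158]
eef_rot: [0.002, -0.046, 0.999, 0.001]
wrist_force: [-0.5, 0.3, 0.6]
opening: 0.0725
grasp_force: 0.0
[0.54091493 0.00823731 0.21578827] [-0.30563739  0.27838041  0.21246562  1.91394038 -0.07394244  0.95267243
  1.60409573]
[[411.00184369 279.92399585]
 [194.38103428 186.69243395]]
```

View pics/t6.png

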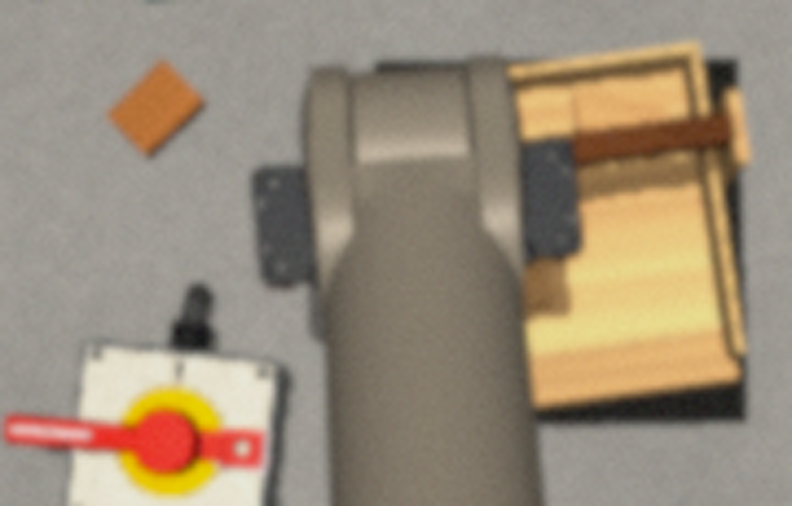

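The top view shows the brown block still in place at (157,108) in this crop, with the handle at off. The pale block is released and hidden under the arm. On to the brown block.

```bash
python3 -m jog '[{"delta_pos":[0.41,0.692,0],"rot":[0,0,-0.278],"grip":-0.8},{"delta_pos":[0.41,0.692,0],"rot":[0,0,-0.278],"grip":-0.8},{"delta_pos":[0.41,0.692,0],"rot":[0,0,-0.278],"grip":-0.8},{"delta_pos":[0.41,0.692,0],"rot":[0,0,-0.278],"grip":-0.8},{"delta_pos":[0.41,0.692,0],"rot":[0,0,-0.278],"grip":-0.8},{"delta_pos":[0.41,0.692,0],"rot":[0,0,-0.278],"grip":-0.8},{"delta_pos":[0.41,0.692,0],"rot":[0,0,-0.278],"grip":-0.8}]'
cat >> h.py <<'E'
def blob(c,z,uv,r=45,thr=60):
    im=c['img'].astype(int); m=((im[:,:,0]-im[:,:,2])>thr).astype(np.uint8)
    n,l,st,ce=cv2.connectedComponentsWithStats(m); 
    for i in range(1,n):
        if st[i,4]>150 and np.hypot(*(ce[i]-uv))<r:
            pts=np.argwhere(l==i)[:,::-1].astype(np.float32); print('blob',st[i],ce[i],cv2.minAreaRect(pts),'->',atz(c,ce[i],z))
E
python3 - <<'E'
from h import *
c=snap('wrist','w7'); p=proj(c,[(.643,.1813,.022)])[0]; print(p); blob(c,.016,p)
E
```

```text
clock: 12.5
eef_pos: [0.6417, 0.1751, 0.2142]
eef_rot: [-0.0, 0.384, 0.923, -0.0]
wrist_force: [-0.8, 0.2, -0.6]
opening: 0.0788
grasp_force: 0.0
[284.62428191 185.08494402]
blob [ 272  159   35   49 1595] [288.44514107 182.71410658] ((289.0, 183.0), (48.0, 34.0), 90.0) -> [0.6450748  0.18554318 0.016     ]
```

```bash
python3 -m jog '[{"delta_pos":[0.01,0.032,-0.25],"rot":[0,0,0],"grip":-0.8},{"delta_pos":[0.01,0.032,-0.5],"rot":[0,0,0],"grip":-0.8},{"delta_pos":[0.01,0.032,-0.7],"rot":[0,0,0],"grip":-0.8},{"delta_pos":[0.01,0.032,-0.79],"rot":[0,0,0],"grip":-0.8},{"delta_pos":[0.01,0.032,-0.79],"rot":[0,0,0],"grip":-0.8},{"delta_pos":[0.01,0.032,-0.79],"rot":[0,0,0],"grip":1},{"delta_pos":[0.01,0.032,-0.79],"rot":[0,0,0],"grip":1},{"delta_pos":[0.01,0.032,-0.79],"rot":[0,0,0],"grip":1},{"delta_pos":[0.01,0.032,-0.79],"rot":[0,0,0],"grip":1},{"delta_pos":[0.01,0.032,-0.79],"rot":[0,0,0],"grip":1},{"delta_pos":[0.01,0.032,-0.5],"rot":[0,0,0],"grip":1},{"delta_pos":[0.01,0.032,-0.25],"rot":[0,0,0],"grip":1},{"delta_pos":[0.01,0.032,0.05],"rot":[0,0,0],"grip":1},{"delta_pos":[0.01,0.032,0.05],"rot":[0,0,0],"grip":1}]' 25
```

```text
clock: 14.3
eef_pos: [0.6461, 0.1846, 0.2314]
eef_rot: [0.002, 0.384, 0.923, 0.002]
wrist_force: [-0.6, 0.0, -1.5]
opening: 0.0398
grasp_force: 25.0
```

off3 is held at 39.8 mm.

```bash
python3 -m jog '[{"delta_pos":[-0.476,-0.82,0],"rot":[0,0,0.278],"grip":1},{"delta_pos":[-0.476,-0.82,0],"rot":[0,0,0.278],"grip":1},{"delta_pos":[-0.476,-0.82,0],"rot":[0,0,0.278],"grip":1},{"delta_pos":[-0.476,-0.82,0],"rot":[0,0,0.278],"grip":1},{"delta_pos":[-0.476,-0.82,0],"rot":[0,0,0.278],"grip":1},{"delta_pos":[-0.476,-0.82,0],"rot":[0,0,0.278],"grip":1},{"delta_pos":[-0.476,-0.82,0],"rot":[0,0,0.278],"grip":1},{"delta_pos":[-0.476,-0.82,0],"rot":[0,0,0.278],"grip":1}]'
```

```text
clock: 15.3
eef_pos: [0.5255, -0.0199, 0.2265]
eef_rot: [-0.0, -0.043, 0.999, -0.0]
wrist_force: [-1.3, -0.4, -1.2]
opening: 0.0398
grasp_force: 25.0
```

```bash
python3 -m jog '[{"delta_pos":[0,-0.25,0],"rot":[0,0,0],"grip":1},{"delta_pos":[0,-0.532,0],"rot":[0,0,0],"grip":1},{"delta_pos":[0,-0.532,-0.1],"rot":[0,0,0],"grip":1},{"delta_pos":[0,-0.532,-0.35],"rot":[0,0,0],"grip":1},{"delta_pos":[0,-0.532,-0.6],"rot":[0,0,0],"grip":1},{"delta_pos":[0,-0.532,-0.725],"rot":[0,0,0],"grip":1},{"delta_pos":[0,-0.532,-0.725],"rot":[0,0,0],"grip":1},{"delta_pos":[0,-0.532,-0.725],"rot":[0,0,0],"grip":-0.2},{"delta_pos":[0,-0.532,-0.725],"rot":[0,0,0],"grip":-0.2},{"delta_pos":[0,-0.532,-0.725],"rot":[0,0,0],"grip":-0.2},{"delta_pos":[0,-0.532,-0.45],"rot":[0,0,0],"grip":-0.2},{"delta_pos":[0,-0.532,-0.2],"rot":[0,0,0],"grip":-0.2},{"delta_pos":[0,-0.532,0.05],"rot":[0,0,0],"grip":-0.2},{"delta_pos":[-0.1,0,0.05],"rot":[0,0,0],"grip":-0.2},{"delta_pos":[-0.2,0.467,0.05],"rot":[0,0,0],"grip":-0.2},{"delta_pos":[-0.2,0.467,0.05],"rot":[0,0,0],"grip":-0.5},{"delta_pos":[-0.2,0.467,0.05],"rot":[0,0,0],"grip":-0.8}]'
python3 - <<'E'
from h import *
o=get_obs();print(o['eef_pos'],o['qpos'])
c=snap('top','t8'); p=proj(c,[(.488,.443,.116)])[0]; print(p); blob(c,.116,p,40,30)
E
```

```text
clock: 17.42
eef_pos: [0.4757, 0.0932, 0.2401]
eef_rot: [0.001, -0.042, 0.999, 0.0]
wrist_force: [-0.5, -0.1, -0.1]
opening: 0.0693
grasp_force: 0.0
[0.47574312 0.0932441  0.24012099] [-0.48339825  0.1547703   0.18010586  2.00515689 -0.03349709  0.98235693
  1.36859311]
[127.76406434 241.14181452]
blob [119 225  19  27 295] [126.70508475 239.62372881] ((124.89024353027344, 238.48780822753906), (25.92484474182129, 13.899465560913086), 51.34019470214844) -> [0.49226851 0.44604701 0.116     ]
```

The wing offcut hasn't moved. Moving above it.

```bash
python3 -m jog '[{"delta_pos":[0.02,0.96,0.08],"rot":[0,0,0.206],"grip":-0.9},{"delta_pos":[0.02,0.96,0.08],"rot":[0,0,0.206],"grip":-0.9},{"delta_pos":[0.02,0.96,0.08],"rot":[0,0,0.206],"grip":-0.9},{"delta_pos":[0.02,0.96,0.08],"rot":[0,0,0.206],"grip":-0.9},{"delta_pos":[0.02,0.96,0.08],"rot":[0,0,0.206],"grip":-0.9},{"delta_pos":[0.02,0.96,0.08],"rot":[0,0,0.206],"grip":-0.9}]' && python3 -m jog '[{"delta_pos":[0.01,0.42,0],"rot":[0,0,0],"grip":-0.9},{"delta_pos":[0.01,0.42,0],"rot":[0,0,0],"grip":-0.9},{"delta_pos":[0.01,0.42,0],"rot":[0,0,0],"grip":-0.9},{"delta_pos":[0.01,0.42,0],"rot":[0,0,0],"grip":-0.9}]'
python3 - <<'E'
from h import *
c=snap('wrist','w9'); p=proj(c,[(.488,.443,.116)])[0]; print(p); blob(c,.116,p,60,60)
cv2.imwrite('pics/w9.png',cv2.resize(c['img'][100:300,130:430],None,fx=2.5,fy=2.5,interpolation=cv2.INTER_CUBIC)[:,:,::-1]); print(proj(c,[(.483,.439,.116)]))
E
```

```text
clock: 18.23
eef_pos: [0.4816, 0.3303, 0.2592]
eef_rot: [-0.0, -0.357, 0.934, -0.0]
wrist_force: [0.4, -0.8, -0.4]
opening: 0.0836
grasp_force: 0.0
clock: 18.73
eef_pos: [0.4848, 0.4339, 0.259]
eef_rot: [-0.0, -0.357, 0.934, -0.001]
wrist_force: [0.2, -0.8, 0.3]
opening: 0.0834
grasp_force: 0.0
[284.74023556 206.98511416]
blob [ 270  186   36   66 1359] [286.32155997 216.2781457 ] ((287.5835266113281, 219.1628875732422), (33.14759063720703, 65.20539855957031), 2.6025619506835938) -> [0.49408013 0.45059182 0.116     ]
[[285.12156673 200.70349016]]
```

View pics/w9.png

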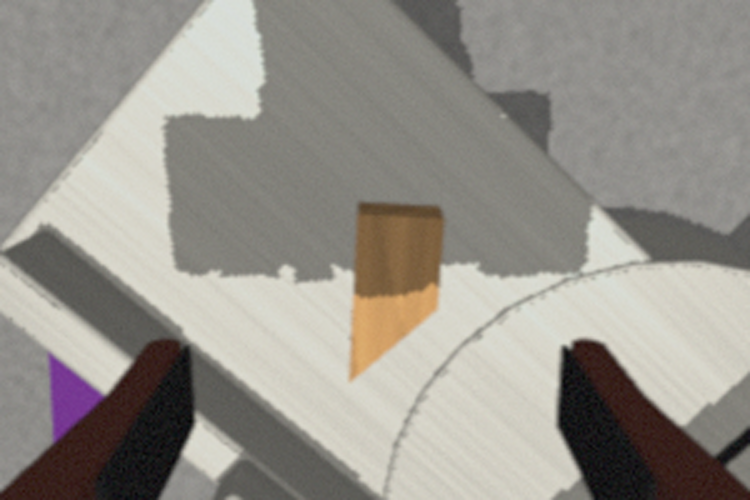

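The wing offcut's parallel sides line up with the fingers; the section to grip is centred at crop (398,258), which is pixel (289,203).

```bash
python3 - <<'E'
from h import *
p=atz(load('w9'),(289.3,203),.116); print(p,(p-get_obs()['eef_pos'])/.25)
E
```

```text
[0.48199483 0.44362024 0.116     ] [-0.01190637  0.03973225 -0.5727826 ]
```

```bash
python3 -m jog '[{"delta_pos":[-0.012,0.039,-0.25],"rot":[0,0,0],"grip":-0.7},{"delta_pos":[-0.012,0.039,-0.48],"rot":[0,0,0],"grip":-0.7},{"delta_pos":[-0.012,0.039,-0.606],"rot":[0,0,0],"grip":-0.7},{"delta_pos":[-0.012,0.039,-0.606],"rot":[0,0,0],"grip":-0.7},{"delta_pos":[-0.012,0.039,-0.606],"rot":[0,0,0],"grip":1},{"delta_pos":[-0.012,0.039,-0.606],"rot":[0,0,0],"grip":1},{"delta_pos":[-0.012,0.039,-0.606],"rot":[0,0,0],"grip":1},{"delta_pos":[-0.012,0.039,-0.606],"rot":[0,0,0],"grip":1},{"delta_pos":[-0.012,0.039,-0.606],"rot":[0,0,0],"grip":1},{"delta_pos":[-0.012,0.039,-0.606],"rot":[0,0,0],"grip":1},{"delta_pos":[-0.012,0.039,-0.35],"rot":[0,0,0],"grip":1},{"delta_pos":[-0.012,0.039,-0.1],"rot":[0,0,0],"grip":1},{"delta_pos":[-0.012,0.039,0.05],"rot":[0,0,0],"grip":1},{"delta_pos":[-0.012,0.039,0.05],"rot":[0,0,0],"grip":1}]' 25
```

```text
clock: 20.52
eef_pos: [0.482, 0.4476, 0.2756]
eef_rot: [0.003, -0.358, 0.934, 0.002]
wrist_force: [-0.6, -0.9, -0.4]
opening: 0.0343
grasp_force: 24.4
```

off4 is held at 34.3 mm. Carrying it to the tray's middle gap.

```bash
python3 -m jog '[{"delta_pos":[0.08,-0.98,-0.05],"rot":[0,0,-0.1],"grip":1},{"delta_pos":[0.08,-0.98,-0.05],"rot":[0,0,-0.1],"grip":1},{"delta_pos":[0.08,-0.98,-0.05],"rot":[0,0,-0.1],"grip":1},{"delta_pos":[0.08,-0.98,-0.05],"rot":[0,0,-0.1],"grip":1},{"delta_pos":[0.08,-0.98,-0.05],"rot":[0,0,-0.1],"grip":1}]' && python3 -m jog '[{"delta_pos":[0.08,-0.98,-0.05],"rot":[0,0,-0.106],"grip":1},{"delta_pos":[0.08,-0.98,-0.05],"rot":[0,0,-0.106],"grip":1},{"delta_pos":[0.08,-0.98,-0.05],"rot":[0,0,-0.106],"grip":1},{"delta_pos":[0.08,-0.98,-0.05],"rot":[0,0,-0.106],"grip":1},{"delta_pos":[0.08,-0.98,-0.05],"rot":[0,0,-0.106],"grip":1},{"delta_pos":[0.08,-0.98,-0.05],"rot":[0,0,-0.106],"grip":1}]'
```

```text
clock: 21.15
eef_pos: [0.5007, 0.1951, 0.2576]
eef_rot: [-0.001, -0.203, 0.979, -0.001]
wrist_force: [0.6, 1.4, 0.7]
opening: 0.0347
grasp_force: 24.4
clock: 21.9
eef_pos: [0.5206, -0.0423, 0.2457]
eef_rot: [-0.001, -0.043, 0.999, 0.0]
wrist_force: [-0.0, 1.0, -0.0]
opening: 0.0343
grasp_force: 24.4
```

```bash
python3 -m jog '[{"delta_pos":[0.01,-0.257,0],"rot":[0,0,0],"grip":1},{"delta_pos":[0.01,-0.257,-0.1],"rot":[0,0,0],"grip":1},{"delta_pos":[0.01,-0.257,-0.35],"rot":[0,0,0],"grip":1},{"delta_pos":[0.01,-0.257,-0.6],"rot":[0,0,0],"grip":1},{"delta_pos":[0.01,-0.257,-0.74],"rot":[0,0,0],"grip":1},{"delta_pos":[0.01,-0.257,-0.74],"rot":[0,0,0],"grip":1},{"delta_pos":[0.01,-0.257,-0.74],"rot":[0,0,0],"grip":-0.1},{"delta_pos":[0.01,-0.257,-0.74],"rot":[0,0,0],"grip":-0.1},{"delta_pos":[0.01,-0.257,-0.74],"rot":[0,0,0],"grip":-0.1},{"delta_pos":[0.01,-0.257,-0.45],"rot":[0,0,0],"grip":-0.1},{"delta_pos":[0.01,-0.257,-0.2],"rot":[0,0,0],"grip":-0.1},{"delta_pos":[0.01,-0.257,0.05],"rot":[0,0,0],"grip":-0.1},{"delta_pos":[0.01,-0.257,0.2],"rot":[0,0,0],"grip":-0.2},{"delta_pos":[0.01,-0.257,0.3],"rot":[0,0,0],"grip":-0.2},{"delta_pos":[0.01,-0.257,0.3],"rot":[0,0,0],"grip":-0.2}]'
python3 - <<'E'
from h import *
w=snap('wrist','w10');s=snap('side','s10'); print(get_obs()['eef_pos'])
im=np.zeros((600,800,3),np.uint8); im[:300,:400]=cv2.resize(w['img'],(400,300)); im[300:,:400]=cv2.resize(s['img'],(400,300)); im[:600,400:]=cv2.resize(s['img'][130:280,200:300],(400,600),interpolation=cv2.INTER_CUBIC)
cv2.imwrite('pics/m10.png',im[:,:,::-1])
E
```

```text
clock: 23.78
eef_pos: [0.5242, -0.1084, 0.3241]
eef_rot: [0.003, -0.042, 0.999, 0.0]
wrist_force: [-1.0, 0.9, -0.8]
opening: 0.0526
grasp_force: 0.0
[ 0.52276749 -0.10797644  0.32101015]
```

View pics/m10.png

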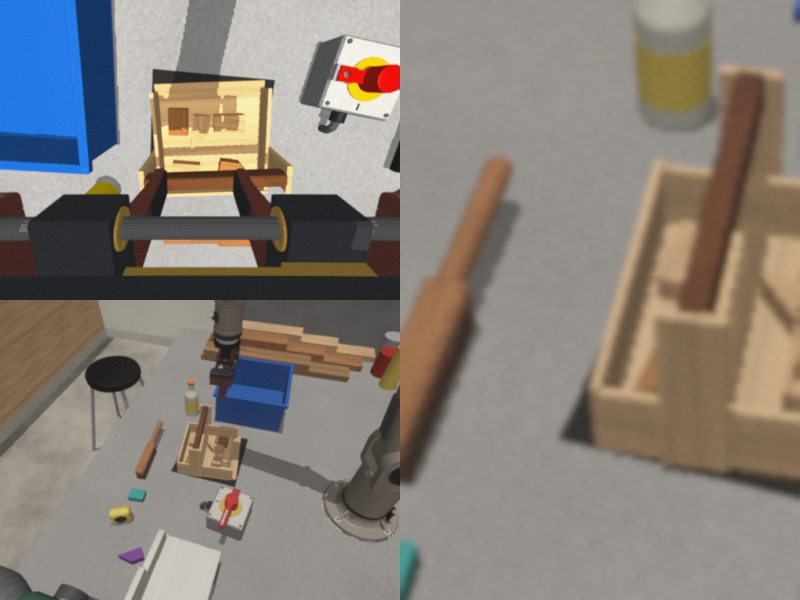

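All five offcuts are in the tray, three in front and two at the back. The wing and bench are clear, the handle is at off and the bystanders haven't moved. Before gripping the tray I'll do an empty dry run over the bin, to see whether the arm can reach the 60° pouring tilt with the tray front facing inward.

```bash
python3 -m jog '[{"delta_pos":[-0.12,-0.64,0.2],"rot":[0,0,-0.347],"grip":-0.2},{"delta_pos":[-0.12,-0.64,0.2],"rot":[0,0,-0.347],"grip":-0.2},{"delta_pos":[-0.12,-0.64,0.2],"rot":[0,0,-0.347],"grip":-0.2},{"delta_pos":[-0.12,-0.64,0.2],"rot":[0,0,-0.347],"grip":-0.2},{"delta_pos":[-0.12,-0.64,0.2],"rot":[0,0,-0.347],"grip":-0.2},{"delta_pos":[-0.12,-0.64,0.2],"rot":[0,0,-0.347],"grip":-0.2},{"delta_pos":[-0.12,-0.64,0.2],"rot":[0,0,-0.347],"grip":-0.2}]' && python3 -m jog '[{"delta_pos":[-0.18,-0.64,0.2],"rot":[0,0,-0.347],"grip":-0.2},{"delta_pos":[-0.18,-0.64,0.2],"rot":[0,0,-0.347],"grip":-0.2},{"delta_pos":[-0.18,-0.64,0.2],"rot":[0,0,-0.347],"grip":-0.2},{"delta_pos":[-0.18,-0.64,0.2],"rot":[0,0,-0.347],"grip":-0.2},{"delta_pos":[-0.18,-0.64,0.2],"rot":[0,0,-0.347],"grip":-0.2},{"delta_pos":[-0.18,-0.64,0.2],"rot":[0,0,-0.347],"grip":-0.2},{"delta_pos":[-0.18,-0.64,0.2],"rot":[0,0,-0.347],"grip":-0.2}]'
python3 - <<'E'
from h import *
from scipy.spatial.transform import Rotation as R
o=get_obs();q=o['eef_rot'];M=R.from_quat([q[1],q[2],q[3],q[0]]).as_matrix();y=M[:,1];print(o['qpos'],o['eef_pos'],np.degrees(np.arctan2(y[1],y[0])))
a=np.radians(-30);print('60deg tilt rotvec/pi', -60/180*np.array([-np.sin(a),np.cos(a),0]))
E
```

```text
clock: 24.75
eef_pos: [0.4928, -0.2677, 0.3699]
eef_rot: [-0.001, 0.481, 0.877, -0.0]
wrist_force: [-0.0, -0.6, -0.1]
opening: 0.0524
grasp_force: 0.0
clock: 25.62
eef_pos: [0.4482, -0.4278, 0.4205]
eef_rot: [-0.001, 0.865, 0.501, -0.001]
wrist_force: [-0.4, -0.0, -0.6]
opening: 0.0528
grasp_force: 0.0
[ 0.02872558  0.35699462  0.88629131  1.47376845 -0.27558857  1.4427638
  0.39902476] [ 0.44824221 -0.42781159  0.42053544] -29.817894105171582
60deg tilt rotvec/pi [-0.16666667 -0.28867513 -0.        ]
```

```bash
python3 -m jog '[{"delta_pos":[0,0,0],"rot":[-0.167,-0.289,0],"grip":-0.2},{"delta_pos":[0,0,0],"rot":[-0.167,-0.289,0],"grip":-0.2},{"delta_pos":[0,0,0],"rot":[-0.167,-0.289,0],"grip":-0.2},{"delta_pos":[0,0,0],"rot":[-0.167,-0.289,0],"grip":-0.2},{"delta_pos":[0,0,0],"rot":[-0.167,-0.289,0],"grip":-0.2},{"delta_pos":[0,0,0],"rot":[-0.167,-0.289,0],"grip":-0.2},{"delta_pos":[0,0,0],"rot":[-0.167,-0.289,0],"grip":-0.2},{"delta_pos":[0,0,0],"rot":[-0.167,-0.289,0],"grip":-0.2}]'
cat >> h.py <<'E'
from scipy.spatial.transform import Rotation as Rot
def pose():
    o=get_obs();q=o['eef_rot'];M=Rot.from_quat([q[1],q[2],q[3],q[0]]).as_matrix()
    print('q',o['qpos'].round(3),'p',o['eef_pos'].round(4),'z',M[:,2].round(3),'y',M[:,1].round(3),'tilt',np.degrees(np.arccos(-M[2,2])).round(1)); return o,M
E
python3 -c "from h import *;pose()"
```

```text
clock: 26.62
eef_pos: [0.4515, -0.4271, 0.4229]
eef_rot: [0.424, 0.762, 0.434, 0.227]
wrist_force: [0.4, -0.2, 0.3]
opening: 0.0525
grasp_force: 0.0
q [-0.301 -0.319  0.866  2.23   0.97   0.178 -0.744] p [ 0.4515 -0.4271  0.4229] z [ 0.714 -0.449 -0.537] y [ 0.468 -0.264  0.844] tilt 57.5
```

The dry run reaches 57.5° at z = 0.42, with q2 and q6 at their limits, which is enough. Next I'll try the planned end pose slightly lower and further out.

```bash
python3 -m jog '[{"delta_pos":[0.046,-0.012,-0.1],"rot":[0,0,0],"grip":-0.2},{"delta_pos":[0.046,-0.012,-0.1],"rot":[0,0,0],"grip":-0.2},{"delta_pos":[0.046,-0.012,-0.1],"rot":[0,0,0],"grip":-0.2}]'
python3 -c "from h import *;pose()"
python3 -m jog '[{"delta_pos":[0.1,-0.08,0],"rot":[0,0,0],"grip":-0.2},{"delta_pos":[0.1,-0.08,0],"rot":[0,0,0],"grip":-0.2},{"delta_pos":[0.1,-0.08,0],"rot":[0,0,0],"grip":-0.2}]'
python3 -c "from h import *;pose()"
```

```text
clock: 27.0
eef_pos: [0.4635, -0.4295, 0.3974]
eef_rot: [0.423, 0.762, 0.434, 0.228]
wrist_force: [-0.4, 0.7, 0.2]
opening: 0.0531
grasp_force: 0.0
q [-0.471 -0.32   1.025  2.253  1.372  0.173 -1.13 ] p [ 0.4635 -0.4295  0.3974] z [ 0.714 -0.448 -0.538] y [ 0.469 -0.265  0.843] tilt 57.4
clock: 27.38
eef_pos: [0.4885, -0.4495, 0.3981]
eef_rot: [0.423, 0.763, 0.432, 0.228]
wrist_force: [-0.3, 1.1, 0.3]
opening: 0.0524
grasp_force: 0.0
q [-0.655 -0.31   1.212  2.199  1.407  0.173 -1.146] p [ 0.4885 -0.4495  0.3981] z [ 0.714 -0.448 -0.537] y [ 0.466 -0.268  0.843] tilt 57.5
```

The pour pose is reachable. I'll untilt and go above the tray's handle bar.

```bash
python3 -m jog '[{"delta_pos":[0.2,0.1,0.05],"rot":[0.16,0.277,0],"grip":-0.2},{"delta_pos":[0.2,0.1,0.05],"rot":[0.16,0.277,0],"grip":-0.2},{"delta_pos":[0.2,0.1,0.05],"rot":[0.16,0.277,0],"grip":-0.2},{"delta_pos":[0.2,0.1,0.05],"rot":[0.16,0.277,0],"grip":-0.2},{"delta_pos":[0.2,0.1,0.05],"rot":[0.16,0.277,0],"grip":-0.2},{"delta_pos":[0.2,0.1,0.05],"rot":[0.16,0.277,0],"grip":-0.2},{"delta_pos":[0.2,0.1,0.05],"rot":[0.16,0.277,0],"grip":-0.2},{"delta_pos":[0.2,0.1,0.05],"rot":[0.16,0.277,0],"grip":-0.2}]' >/dev/null
python3 -m jog '[{"delta_pos":[0.11,0.98,-0.1],"rot":[0,0,0.194],"grip":-0.2},{"delta_pos":[0.11,0.98,-0.1],"rot":[0,0,0.194],"grip":-0.2},{"delta_pos":[0.11,0.98,-0.1],"rot":[0,0,0.194],"grip":-0.2},{"delta_pos":[0.11,0.98,-0.1],"rot":[0,0,0.194],"grip":-0.2},{"delta_pos":[0.11,0.98,-0.1],"rot":[0,0,0.194],"grip":-0.2},{"delta_pos":[0.11,0.98,-0.1],"rot":[0,0,0.194],"grip":-0.2},{"delta_pos":[0.11,0.98,-0.1],"rot":[0,0,0.194],"grip":-0.2}]'
python3 -c "from h import *;pose()"
```

```text
clock: 29.25
eef_pos: [0.452, -0.0948, 0.4147]
eef_rot: [0.037, 0.676, 0.736, 0.011]
wrist_force: [-0.4, 0.1, 0.0]
opening: 0.0523
grasp_force: 0.0
q [-1.141 -0.275  0.991  1.868  0.279  1.371 -0.125] p [ 0.452  -0.0948  0.4147] z [ 0.068 -0.034 -0.997] y [0.994 0.085 0.065] tilt 4.4
```

```bash
python3 -m jog '[{"delta_pos":[0.56,0.03,-0.4],"rot":[0.011,0.022,0],"grip":-0.2},{"delta_pos":[0.56,0.03,-0.4],"rot":[0.011,0.022,0],"grip":-0.2},{"delta_pos":[0.56,0.03,-0.4],"rot":[0.011,0.022,0],"grip":-0.2},{"delta_pos":[0.56,0.03,-0.4],"rot":[0.011,0.022,0],"grip":-0.2},{"delta_pos":[0.56,0.03,-0.4],"rot":[0.011,0.022,0],"grip":-0.2},{"delta_pos":[0.56,0.03,-0.4],"rot":[0.011,0.022,0],"grip":-0.2}]'
python3 - <<'E'
from h import *
pose(); c=snap('wrist','w12'); print(proj(c,[(.592,-.0875,.163)])); cv2.imwrite('pics/w12.png',c['img'][:,:,::-1])
E
```

```text
clock: 30.0
eef_pos: [0.5918, -0.0872, 0.3154]
eef_rot: [-0.0, 0.677, 0.736, -0.0]
wrist_force: [-0.1, 1.0, 0.0]
opening: 0.0524
grasp_force: 0.0
q [-0.741  0.464  1.106  1.697 -0.434  1.254  0.547] p [ 0.5918 -0.0872  0.3154] z [-0. -0. -1.] y [ 0.996  0.084 -0.   ] tilt 0.0
[[280.14025596 196.68005142]]
```

View pics/w12.png

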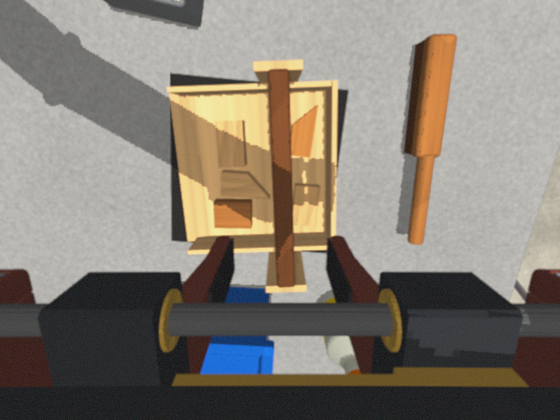

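The bar runs from (279,70) to (286,286) between the open fingers, and all five offcuts are inside the tray. Computing the bar's centre and yaw, with a height check against the top view.

```bash
python3 - <<'E'
from h import *
c=load('w12');a=atz(c,(279,68),.163);b=atz(c,(286,287),.163);print(a,b,(a+b)/2,np.linalg.norm(a-b),np.degrees(np.arctan2(*(a-b)[[1,0]]))-90)
t=load('top0'); print(tri(t,(393*.7,290*.7),c,(279,68)),tri(t,(511*.7,281*.7),c,(286,287)))
E
```

```text
[0.58094136 0.03141213 0.163     ] [ 0.606957  -0.1884554  0.163    ] [ 0.59394918 -0.07852163  0.163     ] 0.22140131781901998 6.748101144390915
(array([0.58122596, 0.0300319 , 0.17300369]), np.float64(0.0003745393211720837)) (array([ 0.6031859 , -0.19616144,  0.14775139]), np.float64(0.009797152147017287))
```

The bar's centre is (0.594, -0.0785), its length 221 mm and its yaw 6.7°, all consistent. Lower, grip hard and lift slightly.

```bash
python3 -m jog '[{"delta_pos":[0.008,0.035,-0.2],"rot":[0,0,0.0105],"grip":-0.2},{"delta_pos":[0.008,0.035,-0.4],"rot":[0,0,0.0105],"grip":-0.2},{"delta_pos":[0.008,0.035,-0.6],"rot":[0,0,0.0105],"grip":-0.2},{"delta_pos":[0.008,0.035,-0.7],"rot":[0,0,0.0105],"grip":-0.2},{"delta_pos":[0.008,0.035,-0.7],"rot":[0,0,0.0105],"grip":-0.2},{"delta_pos":[0.008,0.035,-0.7],"rot":[0,0,0.0105],"grip":1},{"delta_pos":[0.008,0.035,-0.7],"rot":[0,0,0.0105],"grip":1},{"delta_pos":[0.008,0.035,-0.7],"rot":[0,0,0.0105],"grip":1},{"delta_pos":[0.008,0.035,-0.7],"rot":[0,0,0.0105],"grip":1},{"delta_pos":[0.008,0.035,-0.7],"rot":[0,0,0.0105],"grip":1},{"delta_pos":[0.008,0.035,-0.7],"rot":[0,0,0.0105],"grip":1}]' 60; python3 -c "from h import *;pose()"
```

```text
clock: 31.42
eef_pos: [0.5938, -0.0771, 0.14]
eef_rot: [-0.001, 0.664, 0.748, -0.0]
wrist_force: [-4.0, 0.8, 6.0]
opening: 0.0197
grasp_force: 60.0
q [-0.62   0.638  0.919  1.872 -0.621  0.95   0.706] p [ 0.5938 -0.0771  0.14  ] z [-0.002  0.001 -1.   ] y [ 0.993  0.119 -0.002] tilt 0.1
```

```bash
python3 -m jog '[{"delta_pos":[0,0,0.06],"rot":[0,0,0],"grip":1},{"delta_pos":[0,0,0.15],"rot":[0,0,0],"grip":1},{"delta_pos":[0,0,0.25],"rot":[0,0,0],"grip":1},{"delta_pos":[0,0,0.37],"rot":[0,0,0],"grip":1},{"delta_pos":[0,0,0.5],"rot":[0,0,0],"grip":1},{"delta_pos":[0,0,0.63],"rot":[0,0,0],"grip":1},{"delta_pos":[0,0,0.76],"rot":[0,0,0],"grip":1},{"delta_pos":[0,0,0.88],"rot":[0,0,0],"grip":1},{"delta_pos":[0,0,0.97],"rot":[0,0,0],"grip":1},{"delta_pos":[0,0,1],"rot":[0,0,0],"grip":1},{"delta_pos":[0,0,1],"rot":[0,0,0],"grip":1},{"delta_pos":[0,0,1],"rot":[0,0,0],"grip":1}]'; python3 - <<'E'
from h import *
pose(); snap('wrist','w13'); c=load('w13')
s=snap('side','s13'); im=np.zeros((300,800,3),np.uint8); im[:,:400]=cv2.resize(c['img'],(400,300)); im[:,400:]=cv2.resize(s['img'][60:270,160:440],(400,300)); cv2.imwrite('pics/m13.png',im[:,:,::-1])
E
```

```text
clock: 32.92
eef_pos: [0.5938, -0.0766, 0.3885]
eef_rot: [-0.001, 0.664, 0.748, -0.001]
wrist_force: [-0.6, -0.4, -6.0]
opening: 0.0197
grasp_force: 60.0
q [-0.781  0.412  1.14   1.585 -0.378  1.393  0.516] p [ 0.5938 -0.0766  0.3885] z [-0.003  0.    -1.   ] y [ 0.993  0.119 -0.003] tilt 0.2
```

View pics/m13.png

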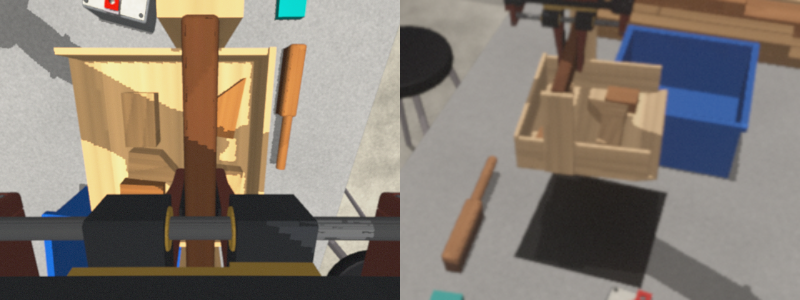

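The tray hangs level in the grip with all five offcuts aboard, and the mat is clear below. That was my last allowed picture, so from here I check numerically. Carrying to the bin.

```bash
python3 -m jog '[{"delta_pos":[0.005,-0.06,0.01],"rot":[0,0,-0.007],"grip":1},{"delta_pos":[0.01,-0.18,0.03],"rot":[0,0,-0.02],"grip":1},{"delta_pos":[0.015,-0.32,0.05],"rot":[0,0,-0.04],"grip":1},{"delta_pos":[0.02,-0.46,0.05],"rot":[0,0,-0.06],"grip":1},{"delta_pos":[0.03,-0.6,0.05],"rot":[0,0,-0.075],"grip":1},{"delta_pos":[0.04,-0.74,0.05],"rot":[0,0,-0.09],"grip":1},{"delta_pos":[0.05,-0.84,0.05],"rot":[0,0,-0.1],"grip":1},{"delta_pos":[0.05,-0.9,0.05],"rot":[0,0,-0.105],"grip":1},{"delta_pos":[0.05,-0.9,0.05],"rot":[0,0,-0.105],"grip":1}]' && python3 -m jog '[{"delta_pos":[0.005,-0.06,0],"rot":[0,0,-0.007],"grip":1},{"delta_pos":[0.01,-0.18,0],"rot":[0,0,-0.02],"grip":1},{"delta_pos":[0.015,-0.32,0],"rot":[0,0,-0.04],"grip":1},{"delta_pos":[0.02,-0.46,0],"rot":[0,0,-0.06],"grip":1},{"delta_pos":[0.03,-0.6,0],"rot":[0,0,-0.075],"grip":1},{"delta_pos":[0.04,-0.74,0],"rot":[0,0,-0.085],"grip":1},{"delta_pos":[0.05,-0.82,0],"rot":[0,0,-0.095],"grip":1},{"delta_pos":[0.05,-0.87,0],"rot":[0,0,-0.1],"grip":1},{"delta_pos":[0.05,-0.87,0],"rot":[0,0,-0.1],"grip":1}]'; python3 -c "
from h import *
pose()"
```

```text
clock: 34.15
eef_pos: [0.606, -0.3035, 0.4019]
eef_rot: [-0.0, 0.778, 0.628, -0.001]
wrist_force: [-0.0, 0.6, -4.5]
opening: 0.0196
grasp_force: 60.0
clock: 35.28
eef_pos: [0.619, -0.52, 0.4017]
eef_rot: [-0.001, 0.866, 0.499, -0.0]
wrist_force: [0.3, -0.2, -4.9]
opening: 0.0196
grasp_force: 60.0
q [ 0.215  0.831  1.053  0.933 -0.701  1.68   0.468] p [ 0.619  -0.52    0.4017] z [-0.001  0.001 -1.   ] y [ 0.865 -0.501 -0.001] tilt 0.1
```

```bash
python3 -m jog '[{"delta_pos":[-0.04,0.025,0],"rot":[-0.014,-0.024,0],"grip":1},{"delta_pos":[-0.084,0.05,0],"rot":[-0.028,-0.048,0],"grip":1},{"delta_pos":[-0.184,0.108,0],"rot":[-0.056,-0.096,0],"grip":1},{"delta_pos":[-0.294,0.172,0],"rot":[-0.083,-0.144,0],"grip":1},{"delta_pos":[-0.412,0.24,0],"rot":[-0.111,-0.192,0],"grip":1},{"delta_pos":[-0.532,0.31,0],"rot":[-0.139,-0.24,0],"grip":1},{"delta_pos":[-0.6,0.348,0],"rot":[-0.153,-0.265,0],"grip":1},{"delta_pos":[-0.6,0.348,0],"rot":[-0.153,-0.265,0],"grip":1},{"delta_pos":[-0.6,0.348,0],"rot":[-0.153,-0.265,0],"grip":1},{"delta_pos":[-0.6,0.348,0],"rot":[-0.153,-0.265,0],"grip":1},{"delta_pos":[-0.6,0.348,0],"rot":[-0.153,-0.265,0],"grip":1},{"delta_pos":[-0.6,0.348,0],"rot":[-0.153,-0.265,0],"grip":1},{"delta_pos":[-0.6,0.348,0],"rot":[-0.153,-0.265,0],"grip":1},{"delta_pos":[-0.6,0.348,0],"rot":[-0.153,-0.265,0],"grip":1},{"delta_pos":[-0.6,0.348,0],"rot":[-0.153,-0.265,0],"grip":1},{"delta_pos":[-0.6,0.348,0],"rot":[-0.153,-0.265,0],"grip":1}]'; python3 - <<'E'
from h import *
o,M=pose(); print(o['wrist_force'])
zt=-M[:,2]; xt=M[:,1]; bar=o['eef_pos']+zt*.007; print('lip',bar-.15*xt-.132*zt)
snap('top','t14');snap('side','s14');snap('wrist','w14')
E
```

```text
clock: 37.28
eef_pos: [0.4695, -0.4323, 0.402]
eef_rot: [0.4, 0.768, 0.443, 0.231]
wrist_force: [-0.1, 0.2, -3.4]
opening: 0.0201
grasp_force: 60.0
q [ 0.386 -0.073  0.334  2.173 -1.024  0.171  1.149] p [ 0.4695 -0.4323  0.402 ] z [ 0.71  -0.409 -0.573] y [ 0.496 -0.287  0.819] tilt 55.0
[-0.12012489  0.18526432 -3.41250402]
lip [ 0.48380425 -0.44035777  0.20745024]
```

The wrist load dropped to about 3.4 N, which matches the empty tray. I'll level out over the bin and then check.

```bash
python3 -m jog '[{"delta_pos":[0.07,-0.04,0],"rot":[0.014,0.024,0],"grip":1},{"delta_pos":[0.19,-0.108,0],"rot":[0.042,0.073,0],"grip":1},{"delta_pos":[0.31,-0.176,0],"rot":[0.07,0.12,0],"grip":1},{"delta_pos":[0.42,-0.24,0],"rot":[0.097,0.169,0],"grip":1},{"delta_pos":[0.52,-0.3,0],"rot":[0.125,0.217,0],"grip":1},{"delta_pos":[0.6,-0.348,0],"rot":[0.153,0.265,0],"grip":1},{"delta_pos":[0.6,-0.348,0],"rot":[0.153,0.265,0],"grip":1},{"delta_pos":[0.6,-0.348,0],"rot":[0.153,0.265,0],"grip":1},{"delta_pos":[0.6,-0.348,0],"rot":[0.153,0.265,0],"grip":1}]'; python3 - <<'E'
from h import *
o,M=pose();print(o['wrist_force'])
E
```

```text
clock: 38.55
eef_pos: [0.6191, -0.5198, 0.4023]
eef_rot: [0.001, 0.866, 0.499, 0.0]
wrist_force: [0.6, 0.5, -4.2]
opening: 0.0195
grasp_force: 60.0
q [ 0.549  0.664  0.159  0.898 -0.098  1.584  0.148] p [ 0.6191 -0.5198  0.4023] z [ 0.002 -0.001 -1.   ] y [ 0.865 -0.501  0.002] tilt 0.1
[ 0.62165367  0.52942995 -4.2434395 ]
```

```bash
python3 -m jog '[{"delta_pos":[-0.005,0.06,0],"rot":[0,0,0.01],"grip":1},{"delta_pos":[-0.01,0.2,0],"rot":[0,0,0.02],"grip":1},{"delta_pos":[-0.02,0.4,0],"rot":[0,0,0.045],"grip":1},{"delta_pos":[-0.03,0.6,0],"rot":[0,0,0.07],"grip":1},{"delta_pos":[-0.04,0.78,0],"rot":[0,0,0.09],"grip":1},{"delta_pos":[-0.05,0.9,0],"rot":[0,0,0.1],"grip":1},{"delta_pos":[-0.05,0.9,0],"rot":[0,0,0.1],"grip":1}]' && python3 -m jog '[{"delta_pos":[-0.005,0.06,0],"rot":[0,0,0.01],"grip":1},{"delta_pos":[-0.01,0.2,0],"rot":[0,0,0.02],"grip":1},{"delta_pos":[-0.02,0.4,0],"rot":[0,0,0.045],"grip":1},{"delta_pos":[-0.03,0.6,0],"rot":[0,0,0.07],"grip":1},{"delta_pos":[-0.04,0.78,0],"rot":[0,0,0.09],"grip":1},{"delta_pos":[-0.05,0.86,0],"rot":[0,0,0.104],"grip":1},{"delta_pos":[-0.05,0.86,0],"rot":[0,0,0.104],"grip":1},{"delta_pos":[-0.05,0.86,0],"rot":[0,0,0.104],"grip":1}]'
python3 - <<'E'
from h import *
pose(); t=snap('top','t15'); s=snap('side','s15')
for n,c,r in (('top',t,load('top0')),('side',s,load('side0'))):
    poly=proj(c,[(.451+a*.13,-.429+b*.13,.005) for a,b in((1,1),(1,-1),(-1,-1),(-1,1))]).astype(np.int32)
    m=np.zeros((420,560),np.uint8); cv2.fillPoly(m,[poly],1); im=c['img'].astype(int); nb=((im[:,:,0]-im[:,:,2])>0).astype(np.uint8)*m
    k,l,st,ce=cv2.connectedComponentsWithStats(nb); print(n,poly.tolist(),[(st[i].tolist(),atz(c,ce[i],.025)[:2].round(3).tolist()) for i in range(1,k) if st[i,4]>15])
    # new tan things elsewhere
    d=((im[:,:,0]-im[:,:,2]>45)&(np.abs(im-r['img'].astype(int)).sum(2)>80)).astype(np.uint8)*(1-m)
    k,l,st,ce=cv2.connectedComponentsWithStats(d); print('  new',[(st[i].tolist(),ce[i].round().tolist()) for i in range(1,k) if st[i,4]>40])
E
```

```text
clock: 39.42
eef_pos: [0.6063, -0.2909, 0.4048]
eef_rot: [0.001, 0.776, 0.631, 0.002]
wrist_force: [0.5, -1.0, -3.6]
opening: 0.0197
grasp_force: 60.0
clock: 40.42
eef_pos: [0.5942, -0.0822, 0.4021]
eef_rot: [0.0, 0.666, 0.746, -0.001]
wrist_force: [-0.0, -1.0, -4.5]
opening: 0.0197
grasp_force: 60.0
q [ 0.109  0.251 -0.096  1.507  0.026  1.385  0.123] p [ 0.5942 -0.0822  0.4021] z [-0.001 -0.001 -1.   ] y [ 0.994  0.112 -0.001] tilt 0.1
top [[386, 208], [473, 206], [478, 294], [389, 296]] [([397, 242, 6, 22, 84], [0.449, -0.328]), ([404, 252, 48, 44, 786], [0.384, -0.415]), ([401, 275, 16, 22, 230], [0.352, -0.349])]
  new [([271, 163, 38, 39, 935], [289.0, 180.0]), ([363, 167, 15, 81, 587], [369.0, 208.0]), ([277, 198, 32, 19, 453], [292.0, 207.0]), ([284, 212, 27, 47, 122], [305.0, 241.0]), ([224, 252, 8, 7, 52], [228.0, 255.0]), ([191, 259, 29, 10, 203], [205.0, 263.0]), ([235, 262, 15, 10, 122], [242.0, 266.0]), ([224, 272, 9, 7, 51], [228.0, 275.0])]
side [[304, 164], [322, 117], [396, 129], [386, 181]] [([304, 117, 44, 56, 1653], [0.526, -0.391]), ([384, 139, 11, 6, 48], [0.34, -0.464])]
  new [([292, 74, 6, 11, 51], [295.0, 79.0]), ([252, 85, 96, 95, 2866], [303.0, 129.0]), ([260, 95, 21, 25, 328], [270.0, 106.0]), ([274, 115, 12, 9, 43], [282.0, 118.0]), ([278, 149, 20, 26, 201], [286.0, 161.0]), ([241, 151, 38, 23, 470], [257.0, 164.0]), ([325, 263, 11, 11, 76], [330.0, 267.0]), ([307, 274, 10, 14, 69], [312.0, 282.0]), ([332, 283, 7, 13, 68], [335.0, 289.0]), ([316, 285, 8, 10, 54], [320.0, 289.0]), ([306, 293, 18, 28, 179], [313.0, 308.0])]
```

The bin holds about 1100 px of wood in the top view, at about 240 px per block, so roughly five blocks, all inside its walls. Standing the tray down.

```bash
python3 -m jog '[{"delta_pos":[0,0.015,-0.1],"rot":[0,0,0],"grip":1},{"delta_pos":[0,0.015,-0.25],"rot":[0,0,0],"grip":1},{"delta_pos":[0,0.015,-0.42],"rot":[0,0,0],"grip":1},{"delta_pos":[0,0.015,-0.6],"rot":[0,0,0],"grip":1},{"delta_pos":[0,0.015,-0.77],"rot":[0,0,0],"grip":1},{"delta_pos":[0,0.015,-0.88],"rot":[0,0,0],"grip":1},{"delta_pos":[0,0.015,-0.95],"rot":[0,0,0],"grip":1},{"delta_pos":[0,0.015,-0.99],"rot":[0,0,0],"grip":1},{"delta_pos":[0,0.015,-0.99],"rot":[0,0,0],"grip":1}]' && python3 -m jog '[{"delta_pos":[0,0,-0.02],"rot":[0,0,0],"grip":1},{"delta_pos":[0,0,-0.04],"rot":[0,0,0],"grip":1},{"delta_pos":[0,0,-0.055],"rot":[0,0,0],"grip":1},{"delta_pos":[0,0,-0.055],"rot":[0,0,0],"grip":1},{"delta_pos":[0,0,-0.055],"rot":[0,0,0],"grip":1}]'
```

```text
clock: 41.65
eef_pos: [0.5945, -0.076, 0.1546]
eef_rot: [-0.0, 0.665, 0.747, -0.0]
wrist_force: [-0.7, 0.1, -1.9]
opening: 0.0197
grasp_force: 60.0
clock: 42.28
eef_pos: [0.5945, -0.0756, 0.1409]
eef_rot: [-0.0, 0.665, 0.747, -0.0]
wrist_force: [-0.9, 0.9, -4.2]
opening: 0.0197
grasp_force: 60.0
```

```bash
python3 -m jog '[{"delta_pos":[0,-0.01,-0.004],"rot":[0,0,0],"grip":1},{"delta_pos":[0,-0.01,-0.008],"rot":[0,0,0],"grip":1},{"delta_pos":[0,-0.01,-0.008],"rot":[0,0,0],"grip":1}]'
```

```text
clock: 42.65
eef_pos: [0.5945, -0.0785, 0.1398]
eef_rot: [-0.0, 0.665, 0.747, -0.0]
wrist_force: [-4.1, -0.9, 5.2]
opening: 0.0199
grasp_force: 60.0
```

Contact is felt (+5 N). Releasing and rising.

```bash
python3 -m jog '[{"delta_pos":[0,0,0],"rot":[0,0,0],"grip":0},{"delta_pos":[0,0,0],"rot":[0,0,0],"grip":0},{"delta_pos":[0,0,0],"rot":[0,0,0],"grip":0},{"delta_pos":[0,0,0.1],"rot":[0,0,0],"grip":-0.2},{"delta_pos":[0,0,0.3],"rot":[0,0,0],"grip":-0.2},{"delta_pos":[0,0,0.55],"rot":[0,0,0],"grip":-0.2},{"delta_pos":[0,0,0.8],"rot":[0,0,0],"grip":-0.2},{"delta_pos":[0,0,0.8],"rot":[0,0,0],"grip":-0.2},{"delta_pos":[0,0,0.8],"rot":[0,0,0],"grip":-0.2}]'
python3 -m jog '[{"delta_pos":[-0.2,0.98,0.3],"rot":[0,0,0],"grip":-0.2},{"delta_pos":[-0.2,0.98,0.3],"rot":[0,0,0],"grip":-0.2},{"delta_pos":[-0.2,0.98,0.3],"rot":[0,0,0],"grip":-0.2},{"delta_pos":[-0.2,0.98,0.3],"rot":[0,0,0],"grip":-0.2},{"delta_pos":[-0.2,0.98,0.3],"rot":[0,0,0],"grip":-0.2},{"delta_pos":[-0.2,0.98,0.3],"rot":[0,0,0],"grip":-0.2},{"delta_pos":[-0.2,0.98,0.3],"rot":[0,0,0],"grip":-0.2}]' >/dev/null
python3 - <<'E'
from h import *
t=snap('top','t17'); s=snap('side','s17'); r=load('top0'); im=t['img'].astype(int)
# bin contents
poly=proj(t,[(.451+a*.15,-.429+b*.15,.15) for a,b in((1,1),(1,-1),(-1,-1),(-1,1))]).astype(np.int32)
m=np.zeros((420,560),np.uint8); cv2.fillPoly(m,[poly],1); nb=((im[:,:,0]-im[:,:,2])>0).astype(np.uint8)*m
k,l,st,ce=cv2.connectedComponentsWithStats(nb); print('bin',[(st[i].tolist(),atz(t,ce[i],.025)[:2].round(3).tolist()) for i in range(1,k) if st[i,4]>15])
d=(np.abs(im-r['img'].astype(int)).sum(2)>90).astype(np.uint8); d=cv2.morphologyEx(d,cv2.MORPH_OPEN,np.ones((3,3),np.uint8))
k,l,st,ce=cv2.connectedComponentsWithStats(d); print('diff',[(st[i].tolist(),atz(t,ce[i],.0)[:2].round(2).tolist()) for i in range(1,k) if st[i,4]>30])
# tray position by shift vs initial
g=lambda a:cv2.cvtColor(a,cv2.COLOR_RGB2GRAY); tpl=g(r['img'])[240:266,272:364]; sr=g(t['img'])[225:282,255:380]; _,v,_,p=cv2.minMaxLoc(cv2.matchTemplate(sr,tpl,cv2.TM_CCOEFF_NORMED)); print('lip match',v,p,'shift',p[0]-17,p[1]-15)
# red handle parts
red=((im[:,:,0]>150)&(im[:,:,1]<90)&(im[:,:,2]<90)).astype(np.uint8); red[:, :180]=0; red[:,280:]=0
pts=np.argwhere(red)[:,::-1].astype(np.float32); print('red',len(pts),cv2.fitLine(pts,cv2.DIST_L2,0,.01,.01).ravel() if len(pts)>10 else '', proj(t,[(.4165,.166,.118),(.4108,.119,.1)]))
E
```

```text
clock: 43.78
eef_pos: [0.5941, -0.0781, 0.3383]
eef_rot: [-0.001, 0.665, 0.747, -0.0]
wrist_force: [0.1, -0.8, -1.4]
opening: 0.0526
grasp_force: 0.0
bin [([397, 242, 6, 22, 84], [0.449, -0.328]), ([404, 252, 48, 46, 824], [0.381, -0.416]), ([401, 275, 16, 25, 258], [0.348, -0.35])]
diff [([189, 148, 13, 15, 145], [0.76, 0.27]), ([178, 155, 12, 7, 48], [0.74, 0.31]), ([182, 157, 143, 253, 9427], [0.35, 0.1]), ([149, 162, 26, 32, 311], [0.68, 0.38]), ([284, 192, 23, 7, 128], [0.63, -0.03]), ([165, 196, 11, 33, 193], [0.58, 0.35]), ([160, 202, 8, 7, 51], [0.6, 0.37]), ([176, 208, 6, 26, 103], [0.56, 0.33]), ([120, 225, 19, 28, 330], [0.5, 0.48]), ([396, 241, 8, 23, 118], [0.45, -0.33]), ([403, 252, 50, 46, 961], [0.38, -0.42]), ([400, 274, 18, 26, 317], [0.35, -0.36]), ([0, 343, 254, 77, 9207], [0.08, 0.5]), ([257, 384, 56, 36, 1548], [0.02, 0.02])]
lip match 0.9934641122817993 (17, 15) shift 0 0
red 0  [[227.09584924 265.58588766]
 [244.67422416 267.4487427 ]]
```

The tray is back with zero shift from its start. Bin wood area is 1166 px, against about 1175 px expected for five blocks, and there's no stray wood on the bench. I'll move the arm over the bin to check both the bin contents and the handle and tape, which it was hiding.

```bash
for i in 1 2; do python3 -m jog '[{"delta_pos":[-0.1,-0.98,0.1],"rot":[0,0,0],"grip":-0.2},{"delta_pos":[-0.1,-0.98,0.1],"rot":[0,0,0],"grip":-0.2},{"delta_pos":[-0.1,-0.98,0.1],"rot":[0,0,0],"grip":-0.2},{"delta_pos":[-0.1,-0.98,0.1],"rot":[0,0,0],"grip":-0.2},{"delta_pos":[-0.1,-0.98,0.1],"rot":[0,0,0],"grip":-0.2}]'>/dev/null; done; python3 -m jog '[{"delta_pos":[-0.1,-0.6,0],"rot":[0,0,0],"grip":-0.2},{"delta_pos":[-0.1,-0.6,0],"rot":[0,0,0],"grip":-0.2},{"delta_pos":[-0.1,-0.6,0],"rot":[0,0,0],"grip":-0.2},{"delta_pos":[-0.1,-0.6,0],"rot":[0,0,0],"grip":-0.2}]'
python3 - <<'E'
from h import *
t=snap('top','t18'); w=snap('wrist','w18'); r=load('top0'); im=t['img'].astype(int)
red=((im[:,:,0]>120)&(im[:,:,1]<70)&(im[:,:,2]<70)).astype(np.uint8); red[:,:180]=0;red[:,280:]=0;red[:230]=0;red[310:]=0
pts=np.argwhere(red)[:,::-1].astype(np.float32); L=cv2.fitLine(pts,cv2.DIST_L2,0,.01,.01).ravel(); print(len(pts),L)
a=atz(t,L[2:]-20*L[:2],.118);b=atz(t,L[2:]+20*L[:2],.118);print('handle dir deg',np.degrees(np.arctan2(*(a-b)[[1,0]])))
d=(np.abs(im-r['img'].astype(int)).sum(2)>90).astype(np.uint8); d=cv2.morphologyEx(d,cv2.MORPH_OPEN,np.ones((3,3),np.uint8))
k,l,st,ce=cv2.connectedComponentsWithStats(d); print('diff',[st[i].tolist() for i in range(1,k) if st[i,4]>30])
iw=w['img'].astype(int); m=((iw[:,:,0]-iw[:,:,2])>15).astype(np.uint8)
k,l,st,ce=cv2.connectedComponentsWithStats(m); print('wrist',[(st[i].tolist(),atz(w,ce[i],.03)[:2].round(3).tolist(),atz(w,ce[i],.14)[:2].round(3).tolist()) for i in range(1,k) if st[i,4]>60])
print('rim',proj(w,[(.451+a*.14,-.429+b*.14,.15) for a,b in((1,1),(1,-1),(-1,-1),(-1,1))]).round().tolist()); pose()
E
```

```text
clock: 46.5
eef_pos: [0.4687, -0.4743, 0.4625]
eef_rot: [-0.001, 0.666, 0.746, -0.0]
wrist_force: [0.5, 0.5, -0.1]
opening: 0.0527
grasp_force: 0.0
212 [9.9819392e-01 6.0074147e-02 2.2689151e+02 2.6527359e+02]
handle dir deg 85.7705639842884
diff [[216, 180, 20, 21, 258], [306, 187, 230, 233, 12184], [540, 187, 4, 12, 43], [284, 192, 23, 7, 103], [542, 203, 18, 52, 656], [196, 207, 21, 21, 268], [120, 225, 19, 28, 325], [400, 225, 77, 74, 3063], [224, 230, 9, 28, 160], [396, 241, 8, 23, 117], [537, 252, 23, 85, 1049], [191, 259, 15, 9, 81], [207, 260, 13, 8, 90], [235, 262, 15, 9, 117], [223, 272, 10, 16, 129], [0, 343, 272, 77, 9762], [490, 347, 43, 52, 239], [277, 407, 31, 11, 261]]
wrist [([290, 0, 136, 12, 1055], [0.569, -0.199], [0.548, -0.237]), ([260, 58, 42, 27, 621], [0.448, -0.318], [0.45, -0.334]), ([404, 59, 79, 46, 1948], [0.733, -0.297], [0.682, -0.317]), ([198, 73, 44, 18, 722], [0.347, -0.345], [0.369, -0.355]), ([249, 84, 29, 40, 642], [0.427, -0.372], [0.434, -0.377]), ([201, 116, 57, 39, 1362], [0.365, -0.433], [0.383, -0.427]), ([544, 139, 16, 54, 461], [0.985, -0.431], [0.886, -0.425]), ([533, 190, 27, 34, 595], [0.997, -0.501], [0.896, -0.482]), ([516, 222, 29, 42, 395], [0.983, -0.569], [0.884, -0.537]), ([52, 235, 178, 118, 4052], [0.228, -0.756], [0.272, -0.689]), ([331, 237, 72, 116, 2317], [0.69, -0.724], [0.647, -0.663]), ([0, 269, 51, 35, 1094], [-0.05, -0.8], [0.047, -0.724]), ([510, 268, 9, 16, 111], [0.981, -0.652], [0.883, -0.604]), ([504, 269, 56, 35, 1286], [1.039, -0.674], [0.93, -0.622]), ([224, 276, 113, 28, 2493], [0.493, -0.747], [0.487, -0.682]), ([171, 335, 389, 53, 14667], [0.679, -0.911], [0.638, -0.814]), ([0, 337, 53, 50, 2389], [-0.054, -0.99], [0.044, -0.878])]
rim [[384.0, 49.0], [348.0, 240.0], [173.0, 221.0], [178.0, 22.0]]
q [ 0.561  0.361  0.198  1.24  -0.07   1.549  0.866] p [ 0.4704 -0.4715  0.4634] z [-0.001  0.002 -1.   ] y [ 0.993  0.118 -0.   ] tilt 0.1
```

All five blocks are in the bin: four wood blobs in the wrist view, one of them double, and all inside the walls. Last, a tighter check of the handle angle against the enclosure, from the readings already taken off the close view w3.

```bash
python3 - <<'E'
from h import *
c=load('w3');f=lambda u,v,z:atz(c,(130+u/2.4,v/2.4),z)[:2]
tl,tr,bl,br=[f(*p,.082) for p in((228,127),(474,128),(238,394),(463,396))]
ang=lambda d:np.degrees(np.arctan2(d[1],d[0]))
print('y axis',ang(bl-tl),ang(br-tr),'x axis+90',ang(tl-tr)+90,ang(bl-br)+90,'centre',(tl+tr+bl+br)/4)
e=f(354,518,.1305);hole=f(348.5,140,.1); hub=f(350,262,.135); mid=f(353,330,.1305); print('lever',ang(e-mid),ang(e-hub),ang(hub-hole),ang(e-hole),hole,hub)
E
```

```text
y axis 83.08062419294386 83.34236278870372 x axis+90 83.33231434846948 82.98272973011382 centre [0.41801949 0.16771094]
lever 83.68137284858271 84.2198958906966 84.46378369219737 84.29842575378972 [0.41334612 0.12150961] [0.41779494 0.16740827]
```

The lever is at 84.2° against the isolator's y axis at 83.2°, which puts the holes about 0.8 mm apart. Handing in.

```bash
python3 -c "
from cell import ctrl
print(ctrl.sign_off())"
```

```text
the job is handed in; nothing more can be done
None
```

I handed the job in at about 47 s: the isolator is at off with the holes about 0.8 mm apart, all five offcuts present are in the bin, and the empty tray is back on its mat; the bystanders were never approached, but I only checked them by image comparison, and the hand-in gave no verdict.

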